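# Stack an oil pump in the assembly nest and lock the keeper

### The arm

A 7-joint arm with a two-finger parallel gripper is mounted at the origin on the work surface. World frame = base frame: x ahead of the robot, y to its left, z up, the work surface at z = 0. Lengths are in m, angles in rad, forces in N, time in s.
With the tool pointing down it reaches from about 0.35 to 0.9 m from the base axis. Payload 8.1 kg.
Tool frame: the origin (TCP) lies midway between the tips of the shut fingers; the grasp point (between the pads) lies arm.grip_point_offset behind it (arm.grip_point_offset is the distance from the TCP to the grasp point, in m); y points along the fingers, z is the direction in which the jaws open and shut, and the axes are right-handed (so a half turn about y gives the same grasp; the last joint's range is limited). The gripper opens to 92 mm and grips with 3 to 60 N. Pads are 19 mm wide; open, the fingers measure 130 mm over their backs; the gripper's body (75 mm by 190 mm) begins 47 mm behind the grasp point.
Start: joints at [-1.446, 0.434, 0.025, 1.573, -0.012, 1.134, -0.075], TCP at [0.141, 0.609, 0.227] pointing down, gripper open.
Joint ranges: [-2.62, 2.62], [-0.44, 2.09], [-1.27, 1.32], [0.08, 2.57], [-1.32, 4.46], [0.12, 2], [-2.74, 2.74]. Speed limits (rad/s): [2.22, 2.22, 3.01, 3.01, 3.14, 3.14, 3.14].

### API

Orientations are given as a rotation vector (axis times angle).
In Python, from cell import arm, get_image, camera_info gives the robot as it stands.
- The arm moves only by the tool carry_out, never from a script. Its argument "steps" is one flat list of numbers, 5 for each row, row after row: the opening, from 0 (shut) to 1 (fully open), then the shift along the world's x, y, z in units of 0.1 m (1.0 is 0.1 m), then the turn about the world's z in units of 45 degrees (1.0 is 45 degrees). In form: [hand, dx, dy, dz, spin, hand, dx, dy, dz, spin, ...]. A call has 1 to 12 rows; each row is the pose to reach, as a shift and turn from the pose commanded when the call began; what a row does not reach only later rows make up. A row lasts 1/10 s, in which the tool goes at most 50 mm and 8.59 degrees, less where a joint would pass 70% of its speed; a pose out of reach is approached as far as the arm can. A call with a number of a shift or a turn outside -1 to 1 is refused whole. A call with a gripper value outside its range is refused whole. The fingers move at their own pace and stop on an object; "grip_force" is the grip in N (left out, the last holds). Time passes only in rows, so rows that repeat a pose let the fingers close. It gives the time, the measured TCP pose, the force and the opening at its end, in the units of the state.
- arm.observe(): the state, without advancing time (a new reading comes with each control period).
- get_image(name): name is "side" or "top"; returns (picture, depth): 480x640x3 uint8, red, green, blue; 480x640 float32, m along the optical axis (not along the pixel's ray), 0 where there is no reading.
- camera_info(name): a dict with "fovy" (degrees; the focal length in pixels is half the picture's height over the tangent of half this angle, whatever the lens; pixels are square), "cx", "cy" (the principal point, pixels), "R" (3x3) and "t" (3): a world point X has camera coordinates R X + t. Camera axes: x right, y down, z forward; pixel columns grow to the right and rows downward; lengths in m; the calibration is good to about 2 mm. A picture is of the moment at which its call begins. camera_info takes no time and is no camera call.
- arm.sign_off(): hands the job in, once; it reports no verdict.
The state is a dict: "clock": time; "joints": joint angles; "dq": joint speeds; "joint_efforts": joint torques, N m; "position": TCP position; "ee_rot": TCP orientation; "force": force on the tool from outside, world axes, zero at the start; "ft_torque": the same for the moment, N m; "width": opening from 0.0 (shut) to 1.0 (fully open).
Only numpy, scipy, OpenCV 4.12 (cv2) and the standard library are available. Lean on these libraries where they do the work, as an engineer would, in place of code of your own. Each camera call takes 0.05 s, during which the arm holds its last target. There are 200 camera calls.

### The job

Slide the yellow keeper of the assembly nest fully back to its stop, then stack the oil pump in the nest's pocket: first the aluminium housing, with its dark chambers up, then every brass spacer on the bench, then the red cover with its steel disc up, each lying flat and square inside the guides. Then slide the keeper fully shut over the stack, and leave the other things on the bench where they are.

Things in the scene. Friction and masses are not known exactly. Their poses are not given: they have to be found in the camera images.
- nest: Assembly nest, fixed, placed anew each start: dark steel plate 270 x 100 x 14 mm, with a green guide 76 mm tall (87 mm with its flared lead-in lips) at each end of the pocket. A guide is a 69 mm wide end wall with two cheeks that wrap the last 8 mm of a part's long sides. Origin: on the bench under the pocket's centre; x along the pocket towards the keeper, z up.
- pocket_floor (a point): Centre of the pocket's floor, on the plate's top face, 14 mm above the bench; axes as the nest. The pocket is 115 mm long (x) and 53 mm wide (y); between the guides its long sides are open for 95 mm, so fingers can straddle a part and open there.
- keeper (a joint): Yellow keeper sliding along the nest's x at the pocket's +x end. 0 = shut: its tongue (26 mm wide, 10 mm thick, underside 98 mm above the pocket floor) reaches over the stack to 15 mm short of the pocket's centre. 0.07 m = fully back, tongue clear. Starts shut or up to 25 mm open. About 3 N friction, stays where left, stops at both ends.
- keeper_knob (a point): Point on the keeper's upright black knob, a block 20 mm (x) by 24 mm (y), 45 mm tall, standing on the tongue; the knob's top is 19 mm above this point, the tongue's top 26 mm below it. It is 94 mm from the pocket's centre along the nest's x when shut, 164 mm when fully back. Axes as the nest.
- housing_mid (a point): Pump housing, the bottom part: aluminium block 110 x 48 x 30 mm with two dark round chambers drawn on its top, about 0.35 kg. Starts lying flat on the bench. Point: its centre, half-way up; x along its length, y across its width, z up as it starts.
- spacer_a_mid (a point): Brass spacer plate 110 x 48 x 12 mm with two black round ports, 0.13 kg; all spacers are alike, either face may be up, and two to four of them are present (None if absent). Starts lying flat on the bench. Point: its centre, half-way up; x along its length, y across its width, z up as it starts.
- spacer_b_mid (a point): Brass spacer plate 110 x 48 x 12 mm with two black round ports, 0.13 kg; all spacers are alike, either face may be up, and two to four of them are present (None if absent). Starts lying flat on the bench. Point: its centre, half-way up; x along its length, y across its width, z up as it starts.
- spacer_c_mid (a point): Brass spacer plate 110 x 48 x 12 mm with two black round ports, 0.13 kg; all spacers are alike, either face may be up, and two to four of them are present (None if absent). Starts lying flat on the bench. Point: its centre, half-way up; x along its length, y across its width, z up as it starts.
- spacer_d_mid (a point): Brass spacer plate 110 x 48 x 12 mm with two black round ports, 0.13 kg; all spacers are alike, either face may be up, and two to four of them are present (None if absent). Starts lying flat on the bench. Point: its centre, half-way up; x along its length, y across its width, z up as it starts.
- cover_mid (a point): Cover, the top part: red plate 110 x 48 x 10 mm with a steel disc 40 mm across and 8 mm high at the middle of its upper face (18 mm high in all), about 0.16 kg. Starts lying flat on the bench. Point: its centre, half-way up; x along its length, y across its width, z up as it starts.
- mug: Bystander: blue ceramic mug. Leave it alone. Origin at its underside.
- wrench: Bystander: steel wrench. Leave it alone. Origin at its underside.
- screwdriver: Bystander: screwdriver. Leave it alone. Origin at its underside.
- spray_can: Bystander: blue spray can, 190 mm tall. Leave it alone. Origin at its underside.
- screw_jar: Bystander: glass jar. Leave it alone. Origin at its underside.
- hammer: Bystander: hammer. Leave it alone. Origin at its underside.
- bearing: Bystander: steel bearing ring, 80 mm across, 20 mm high, lying flat. Leave it alone. Origin at its underside.
Things that resemble listed ones, but are neither listed nor needed, are in the scene too. Leave any turquoise or white look-alike of the part that bears spacer_b_mid alone.

How it is judged:
On the way, in this order (a step that is already met when the one before it is completed fails the run):
1. the keeper is slid fully back (within 6 mm of its stop) (value of joint keeper above 0.064 m), for 0.1 s.
2. the housing lies flat and square on the pocket floor, keeper still back (z of housing_mid in the frame of pocket_floor between 0.011 and 0.019 m and horizontal distance between housing_mid and pocket_floor below 0.006 m and angle between the x axis of housing_mid and the x axis of pocket_floor, either way round below 0.09 rad and angle between the z axis of housing_mid and the z axis of pocket_floor, either way round below 0.05 rad and value of joint keeper above 0.064 m and angle between housing_mid's own z axis and vertical below 0.06 rad), for 0.2 s.
3. every spacer present lies flat and square in the pocket on the housing (z of housing_mid in the frame of pocket_floor between 0.011 and 0.019 m and horizontal distance between each of housing_mid, spacer_a_mid, spacer_b_mid, spacer_c_mid, spacer_d_mid and pocket_floor below 0.006 m and angle between the x axis of each of housing_mid, spacer_a_mid, spacer_b_mid, spacer_c_mid, spacer_d_mid and the x axis of pocket_floor, either way round below 0.09 rad and angle between the z axis of each of housing_mid, spacer_a_mid, spacer_b_mid, spacer_c_mid, spacer_d_mid and the z axis of pocket_floor, either way round below 0.05 rad and z of spacer_a_mid in the frame of pocket_floor between 0.032 and 0.076 m and z of spacer_b_mid in the frame of pocket_floor between 0.032 and 0.076 m and z of spacer_c_mid in the frame of pocket_floor between 0.032 and 0.076 m and z of spacer_d_mid in the frame of pocket_floor between 0.032 and 0.076 m), for 0.2 s.
4. the cover lies on top of the spacers, disc up (all of step 3 and z of cover_mid in the frame of pocket_floor between 0.058 and 0.091 m and horizontal distance between cover_mid and pocket_floor below 0.006 m and angle between the x axis of cover_mid and the x axis of pocket_floor, either way round below 0.09 rad and angle between the z axis of cover_mid and the z axis of pocket_floor, either way round below 0.05 rad and angle between cover_mid's own z axis and vertical below 0.06 rad and z of each of spacer_a_mid, spacer_b_mid, spacer_c_mid, spacer_d_mid in the frame of cover_mid below -0.011 m), for 0.2 s.
5. the keeper is slid fully shut (value of joint keeper below 0.005 m), for 0.2 s.
At the end, for the whole second after the job is handed in: The housing is on the pocket floor, chambers up, all present spacers on it, the cover on top with its disc up; each within 6 mm of the pocket's centre line, flat within 0.05 rad and in line with the pocket within 0.09 rad; the keeper is within 5 mm of fully shut (all of step 4 and angle between housing_mid's own z axis and vertical below 0.06 rad and value of joint keeper below 0.005 m); the robot touches nothing.
It fails at once if a bystander is moved more than 60 mm (distance of any of mug, wrench, screwdriver, spray_can, screw_jar, hammer, bearing from where it was at the start of the episode above 0.06 m).
Of spacer_a, spacer_b, spacer_c, spacer_d only 2 to 4 are there at a start; the rules pass over those that are not, and their reading is None.
At some moment in a run one of spacer_a, spacer_b, spacer_c, spacer_d, cover may be knocked a few centimetres aside while the robot is not near it.
Once in a run the grip may slacken for a moment while it holds something.
It also fails if it takes over 210 s, if anything falls off the work surface, if the arm or the gripper's body presses on something with over 40 N, if the wrist force passes 120 N, or if a joint passes its speed limit or range.

## Working session

There is one attempt and no reset: what is moved stays moved. The work goes in short steps, Python scripts to look and compute and a tool call to move; the robot and the scene stay as the last step left them, time stands still between calls to the robot, and variables do not carry over. Pictures are saved under pics/ and viewed, about 12 in all and at most 16, crops included, and the job is handed in when it is done.

Besides the shell and the picture viewer there is one more tool, called after "Emit:" as name(argument=value, ...) on one line, values as JSON. carry_out: Moves the arm, as the interface text tells. Shifts and turns lie within -1 to 1; 1 stands for 0.1 m of shift or 45 degrees of turn. Its arguments: {"type":"object","properties":{"steps":{"type":"array","items":{"type":"number"}},"grip_force":{"type":"number"}},"required":["steps"]}

```bash
mkdir -p pics && ls && python3 - <<'E'
from cell import arm,get_image,camera_info
import cv2,numpy as np
s=arm.observe();print({k:np.round(v,3) for k,v in s.items()},arm.grip_point_offset)
for n in("top","side"):
    p,d=get_image(n);cv2.imwrite(f"pics/{n}0.png",p[...,::-1]);np.save(f"pics/{n}0.npy",d);print(n,camera_info(n),(d==0).mean())
E
```

```text
pics
{'clock': np.float64(0.0), 'joints': array([-1.446,  0.435,  0.025,  1.574, -0.012,  1.134, -0.075]), 'dq': array([-0.001, -0.001, -0.001, -0.002,  0.001,  0.001, -0.002]), 'joint_efforts': array([ 1.0000e-03, -6.6785e+01,  9.8600e-01, -3.1445e+01, -6.0000e-02,
        4.3000e-02,  0.0000e+00]), 'position': array([0.141, 0.608, 0.226]), 'ee_rot': array([-1.565,  0.179, -0.179]), 'force': array([ 0.292, -0.342, -0.41 ]), 'ft_torque': array([ 0.026,  0.041, -0.021]), 'width': np.float64(1.001)} 0.0188
top {'fovy': 48.8433993405581, 'cx': 331.76577353217715, 'cy': 244.70644781595726, 'R': array([[ 0.00714597, -0.99993908, -0.00841224],
       [-0.997588  , -0.00654781, -0.0691036 ],
       [ 0.06904431,  0.00888576, -0.99757402]]), 't': array([-0.09879044,  0.55586576,  1.54958098])} 0.00427734375
side {'fovy': 44.32279072225303, 'cx': 315.76429505316935, 'cy': 238.7471783223883, 'R': array([[ 0.98838067, -0.15145674, -0.01282605],
       [-0.12555041, -0.76592208, -0.63055568],
       [ 0.08567815,  0.62483936, -0.77603803]]), 't': array([-0.56492793,  0.07155507,  1.65247056])} 0.004000651041666667
```

View pics/top0.png

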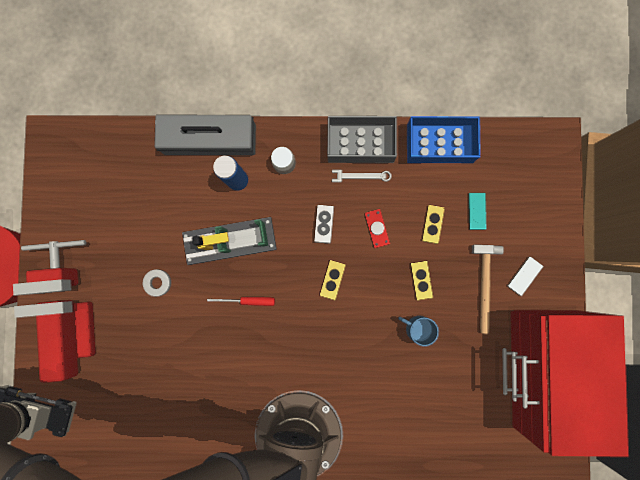

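View pics/side0.png

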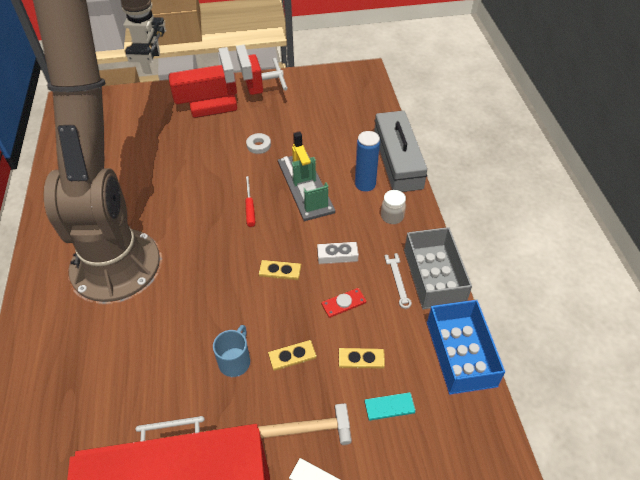

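```bash
cat > h.py <<'E'
import cv2,numpy as np
from cell import arm,get_image,camera_info
def shot(n,tag=None):
    p,d=get_image(n)
    if tag: cv2.imwrite(f"pics/{n}{tag}.png",p[...,::-1]);np.save(f"pics/{n}{tag}.npy",d)
    return p,d
def load(n,tag): return cv2.imread(f"pics/{n}{tag}.png")[...,::-1].copy(),np.load(f"pics/{n}{tag}.npy")
def rays(n,uv):
    c=camera_info(n);f=240/np.tan(np.radians(c["fovy"]/2));uv=np.asarray(uv,float).reshape(-1,2)
    r=np.c_[(uv[:,0]-c["cx"])/f,(uv[:,1]-c["cy"])/f,np.ones(len(uv))]
    R=np.array(c["R"]);return -R.T@np.array(c["t"]),r@R
def onplane(n,uv,z):
    C,D=rays(n,uv);return C+D*((z-C[2])/D[:,2])[:,None]
def cloud(n,d):
    v,u=np.mgrid[:480,:640];C,D=rays(n,np.c_[u.ravel(),v.ravel()])
    return (C+D*d.reshape(-1,1)).reshape(480,640,3)
def pix(n,X):
    c=camera_info(n);f=240/np.tan(np.radians(c["fovy"]/2));x=np.atleast_2d(X)@np.array(c["R"]).T+np.array(c["t"])
    return np.c_[c["cx"]+f*x[:,0]/x[:,2],c["cy"]+f*x[:,1]/x[:,2]]
def hsv(p): return cv2.cvtColor(p,cv2.COLOR_RGB2HSV)
def rect(xy):
    (cx,cy),(w,h),a=cv2.minAreaRect(np.float32(xy)*1000)
    if w<h: w,h,a=h,w,a+90
    return np.array([cx,cy,w,h,(a+90)%180-90])   # mm, deg of long axis
RNG={"yellow":((20,90,120),(35,255,255)),"red":((0,150,110),(8,255,255)),"white":((0,0,150),(179,50,255)),"green":((50,60,30),(90,255,200))}
def parts(n,p,d,col,h,tol=.008):
    "blobs of a colour whose depth says height h: rect on plane h, median height"
    P=cloud(n,d);m=cv2.inRange(hsv(p),*map(np.array,RNG[col]));m[(P[...,0]<.15)]=0
    k,l,st,_=cv2.connectedComponentsWithStats(m);out=[]
    for i in range(1,k):
        if st[i,4]<250: continue
        q=(l==i).astype(np.uint8);zz=P[...,2][q>0]
        c=max(cv2.findContours(q,cv2.RETR_EXTERNAL,cv2.CHAIN_APPROX_NONE)[0],key=len)[:,0]
        out.append((st[i,:2]+st[i,2:4]/2,rect(onplane(n,c,h)[:,:2]),np.median(zz)*1000,st[i,4]))
    return out
E
python3 - <<'E'
from h import *
np.set_printoptions(precision=1,suppress=True)
for n in("top","side"):
    p,d=load(n,0)
    for c,h in(("yellow",.012),("red",.010),("white",.030)):
        for o in parts(n,p,d,c,h): 
            if 60<o[1][2]<140 : print(n,c,o[0],o[1],"z %.0f px %d"%(o[2],o[3]))
    P=cloud(n,d)
    g=(cv2.inRange(hsv(p),*map(np.array,RNG["green"]))>0)
    roi=(P[...,0]>.35)&(P[...,0]<.75)&(P[...,1]>.1)&(P[...,1]<.4)
    for lo,hi in((.07,.095),(.095,.12)):
        q=P[g&roi&(P[...,2]>lo)&(P[...,2]<hi)];print(n,"green",lo,len(q), q.min(0)*1000 if len(q) else 0,q.max(0)*1000 if len(q) else 0, np.median(q[:,2]) if len(q) else 0)
    q=P[roi&(P[...,2]>.008)&(P[...,2]<.02)];print(n,"plate",rect(q[:,:2]))
    bench=P[roi&(P[...,2]<.008)&(P[...,2]>-.02)];print("bench z",np.median(bench[:,2])*1000,bench[:,2].std()*1000)
p,_=load("top",0);a=cv2.resize(p[205:275,170:290],None,fx=6,fy=6,interpolation=2)
p,_=load("side",0);b=cv2.resize(p[125:225,265:345],None,fx=5,fy=5,interpolation=2)
cv2.imwrite("pics/nest.png",np.vstack([cv2.resize(a,(720,420)),]) [...,::-1]);cv2.imwrite("pics/nests.png",b[...,::-1])
E
```

```text
top yellow [433.5 224.5] [ 621.2 -396.9  110.7   49.3  -10. ] z 12 px 446
top yellow [213.  240.5] [566.5 261.9  94.7  42.8 -82.5] z 121 px 289
top yellow [333. 280.] [452.8 -97.3 110.6  48.6 -15.9] z 12 px 453
top yellow [422. 281.] [ 453.4 -362.1  111.    49.7    9.1] z 12 px 472
top red [378. 229.] [ 608.1 -230.4  112.3   50.5   16. ] z 10 px 448
top red [ 44. 275.] [462.1 765.3 106.6  34.  -84.2] z 139 px 404
top red [257.5 301.5] [388.3 125.7 101.1  23.6 -89.6] z 22 px 294
top white [282.  157.5] [817.   56.7  62.8  60.5 -89.7] z 80 px 360
top white [224.5 167. ] [787.4 228.   65.9  63.4 -89.7] z 190 px 391
top white [324. 224.] [619.1 -71.  109.   48.9  -4.4] z 29 px 371
top white [243.  238.5] [573.9 169.9  84.4  49.8 -80.1] z 14 px 469
top white [525.5 276.5] [ 469.  -662.4  108.7   48.9  -36.8] z 12 px 627
top white [156. 283.] [441.  422.4  74.2  73.3 -89.6] z 20 px 430
top green 0.07 79 [531.7 100.6  70.1] [619.4 235.7  94.9] 0.08657417703823067
top green 0.095 103 [531.2 100.5  95.1] [622.3 235.5 109. ] 0.1001377753388073
top plate [550.8 250.1 397.7 299.4  -0. ]
bench z 
[... 516 characters left out ...]
8.5  -9.6] z 190 px 256
side white [258.5 141.5] [444.3 413.4  79.3  77.9  -9.5] z 19 px 276
side white [394.5 201.5] [819.8  81.4  92.3  63.4  72. ] z 78 px 435
side white [338. 253.] [620.8 -81.2 110.9  67.1  -4.7] z 28 px 569
side white [343.  423.5] [ 547.8 -560.    88.6   25.4   87.9] z 25 px 426
side white [173.  428.5] [ 168.1 -512.8  136.7   36.2   -0.1] z 226 px 412
side white [314.5 469. ] [ 465.6 -669.9   97.2   47.6  -35. ] z 12 px 591
side green 0.07 207 [534.7 100.   70.3] [622.7 234.7  94.9] 0.08330297033919942
side green 0.095 61 [534.  100.5  95.2] [622.2 237.3 106.4] 0.0988028797969327
side plate [554.2 250.  390.5 299.6   0. ]
bench z 0.14969472025827546 3.2818341859979268
```

View pics/nest.png

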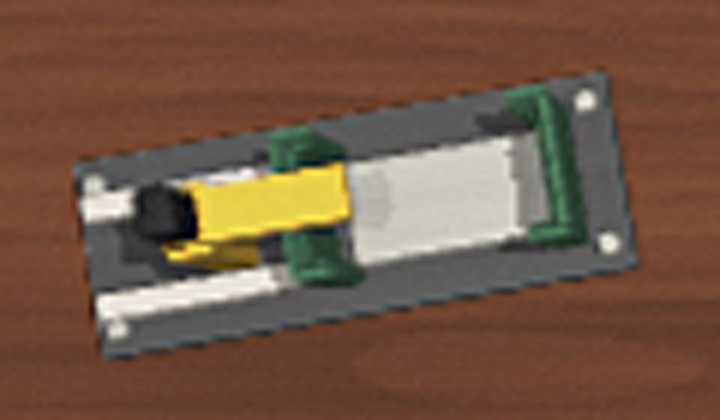

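View pics/nests.png

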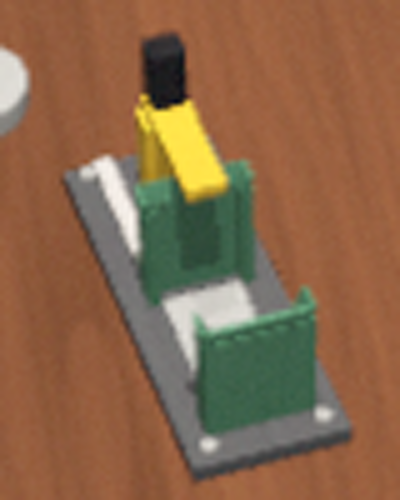

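```bash
cat >> h.py <<'E'
from scipy.spatial.transform import Rotation as Ro
def tool():
    s=arm.observe();A=Ro.from_rotvec(s["ee_rot"]).as_matrix()
    j=np.degrees(np.arctan2(A[1,2],A[0,2]));return np.array(s["position"]),j,A,s
E
python3 - <<'E'
from h import *
np.set_printoptions(precision=2,suppress=True)
print(tool()[:3])
for n in("top","side"):
    p,d=load(n,0);P=cloud(n,d);H=hsv(p)
    roi=(P[...,0]>.42)&(P[...,0]<.68)&(P[...,1]>.03)&(P[...,1]<.37)
    m=((H[...,1]<70)&roi&(H[...,2]>50)&(H[...,2]<130)&(P[...,2]<.03)).astype(np.uint8)
    m=cv2.morphologyEx(m,cv2.MORPH_CLOSE,np.ones((9,9)));l=cv2.connectedComponentsWithStats(m);i=1+l[2][1:,4].argmax()
    c=max(cv2.findContours((l[1]==i).astype(np.uint8),0,1)[0],key=len)[:,0]
    r=rect(onplane(n,c,.014)[:,:2]);print(n,"plate",r,l[2][i])
    a=np.radians(r[4]);a=a if a>0 else a+np.pi
    X=np.array([np.cos(a),np.sin(a)]);Y=np.array([-X[1],X[0]])
    g=(cv2.inRange(H,*map(np.array,RNG["green"]))>0)&roi
    q=P[g&(P[...,2]>.05)&(P[...,2]<.125)];u=(q[:,:2]-r[:2]/1000)@np.c_[X,Y]*1000
    for lab,s in(("-",u[:,0]<-20),("+",u[:,0]>=-20)):
        w=u[s];hi=q[s,2]>.09;print(lab,"u",np.percentile(w[hi,0],[0,5,50,95,100]),"v",np.percentile(w[hi,1],[0,5,50,95,100]),"zmax",q[s,2].max())
    k=(H[...,2]<55)&roi&(P[...,2]>.13);q=P[k];print("knob",len(q),q.mean(0)if len(q) else 0,q[:,2].max() if len(q) else 0,((q[:,:2]-r[:2]/1000)@np.c_[X,Y]*1000).mean(0))
    k=(cv2.inRange(H,*map(np.array,RNG["yellow"]))>0)&roi&(P[...,2]>.115);q=P[k];w=(q[:,:2]-r[:2]/1000)@np.c_[X,Y]*1000;print("tongue",w.min(0),w.max(0),np.median(q[:,2]))
E
```

```text
(array([0.14, 0.61, 0.23]), np.float64(76.94070030602191), array([[ 0.97, -0.  ,  0.23],
       [-0.23, -0.  ,  0.97],
       [ 0.  , -1.  , -0.  ]]))
top plate [567.32 212.18 270.13 100.34 -79.72] [ 182  217   95   48 1916]
- u [-113.63 -112.88 -109.16  -96.84  -95.08] v [-35.91 -34.24  -4.22  33.23  34.44] zmax 0.11015600407271964
+ u [ 0.    1.54 13.14 18.24 19.04] v [-35.64 -33.85  13.59  32.41  34.23] zmax 0.10713801219054675
knob 79 [0.56 0.27 0.16] 0.17401749452019155 [58.21  1.79]
tongue [-17.96 -17.43] [70.51 15.7 ] 0.12139942339957732
side plate [570.15 206.79 276.01  99.66 -79.85] [278 156  57  65 877]
- u [-113.3  -112.   -106.6   -98.23  -93.06] v [-35.08 -33.5   -6.71  31.65  33.52] zmax 0.10640016379320305
+ u [ 1.39  4.5  15.36 23.83 24.82] v [-35.49 -32.79  13.88  33.01  34.36] zmax 0.10639048990752809
knob 84 [0.56 0.26 0.15] 0.17248875203589176 [58.3   0.66]
tongue [-18.59 -13.9 ] [74.46 14.06] 0.12168095597376904
```

Emit:
carry_out(steps=[1,0.84,-0.68,0,0.52,1,0.84,-0.68,0,0.52,1,0.84,-0.68,0,0.52,1,0.84,-0.68,0,0.52], grip_force=25)

```text
clock: 0.5
position: [0.2275, 0.5392, 0.2266]
ee_rot: [-1.567, -0.14, 0.139]
force: [-0.7, 0.5, -0.3]
width: 1.002
```

Emit:
carry_out(steps=[1,0.84,-0.68,0,0,1,0.84,-0.68,0,0,1,0.84,-0.68,0,0])

```text
clock: 0.8
position: [0.3135, 0.4695, 0.2266]
ee_rot: [-1.569, -0.136, 0.133]
force: [-0.1, -0.6, -0.3]
width: 0.997
```

Emit:
carry_out(steps=[1,0.84,-0.68,0,0,1,0.84,-0.68,0,0,1,0.84,-0.68,0,0])

```text
clock: 1.1
position: [0.3975, 0.4012, 0.2266]
ee_rot: [-1.569, -0.136, 0.133]
force: [0.2, -0.1, 1.1]
width: 1.0
```

Emit:
carry_out(steps=[1,0.84,-0.68,0,0,1,0.84,-0.68,0,0,1,0.84,-0.68,0,0])

```text
clock: 1.4
position: [0.4814, 0.333, 0.2266]
ee_rot: [-1.569, -0.136, 0.133]
force: [0.6, -0.1, 0.1]
width: 1.002
```

Emit:
carry_out(steps=[1,0.84,-0.68,0,0,1,0.84,-0.68,0,0,1,0.84,-0.68,0,0,1,0.84,-0.68,0,0])

```text
clock: 1.8
position: [0.5619, 0.2686, 0.2262]
ee_rot: [-1.567, -0.138, 0.138]
force: [-1.1, 0.9, -0.7]
width: 1.002
```

```bash
python3 - <<'E'
from h import *
np.set_printoptions(precision=4,suppress=True)
t=tool();print(t[0],t[1],t[2][:,1],t[3]["clock"],t[3]["joints"])
p,d=shot("side",1);cv2.imwrite("pics/c1.png",cv2.resize(p[20:240,180:440],None,fx=2,fy=2)[...,::-1])
E
```

```text
[0.5619 0.2686 0.2262] 100.07920547469462 [-0.0003 -0.0003 -1.    ] 1.8 [-0.6033  0.4307  0.1039  1.5844 -0.0478  1.1294  1.2583]
```

View pics/c1.png

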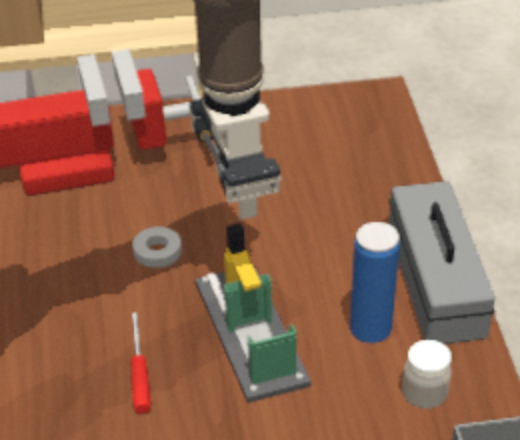

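Emit:
carry_out(steps=[1,-0.03,0,-0.4,0,1,-0.03,0,-0.7,0,1,-0.03,0,-0.88,0,1,-0.03,0,-0.88,0,0,-0.03,0,-0.88,0,0,-0.03,0,-0.88,0,0,-0.03,0,-0.88,0,0,-0.03,0,-0.88,0,0,-0.03,0,-0.88,0,0,-0.03,0,-0.88,0], grip_force=25)

```text
clock: 2.85
position: [0.5583, 0.2688, 0.139]
ee_rot: [-1.566, -0.142, 0.141]
force: [0.5, -0.1, -0.2]
width: 0.528
```

Emit:
carry_out(steps=[0,0,0,0,0,0,0,0,0,0,0,0,0,0,0,0,0,0,0,0,0,0,0,0,0,0,-0.035,0.2,0,0,0,-0.07,0.4,0,0,0,-0.09,0.5,0,0,0,-0.09,0.5,0,0])

```text
clock: 3.75
position: [0.5488, 0.3206, 0.1387]
ee_rot: [-1.565, -0.143, 0.143]
force: [-0.6, 3.2, -0.5]
width: 0.216
```

Emit:
carry_out(steps=[0,-0.009,0.05,0,0,0,-0.009,0.05,0,0])

```text
clock: 3.95
position: [0.5483, 0.3233, 0.1387]
ee_rot: [-1.567, -0.141, 0.142]
force: [0.1, -0.8, 0.6]
width: 0.217
```

Emit:
carry_out(steps=[0,-0.005,0.03,0,0,0,-0.005,0.03,0,0])

```text
clock: 4.15
position: [0.5478, 0.3264, 0.1387]
ee_rot: [-1.567, -0.141, 0.142]
force: [-1.1, -2.7, 1.5]
width: 0.213
```

Emit:
carry_out(steps=[0,-0.005,0.03,0,0,0,-0.005,0.03,0,0])

```text
clock: 4.35
position: [0.5477, 0.3272, 0.1387]
ee_rot: [-1.569, -0.14, 0.141]
force: [-1.7, -9.0, 3.9]
width: 0.215
```

```bash
python3 - <<'E'
from h import *
print(tool()[0],tool()[3]["force"])
for n in("top","side"):
    p,d=shot(n,2)
    for o in parts(n,p,d,"yellow",.122): print(n,o)
E
```

```text
[0.54765116 0.32722246 0.13868088] [-1.65631944 -8.96041284  3.86729995]
top (array([433.5, 224.5]), array([ 608.89880371, -376.63214111,  102.99056244,   45.95903778,
        -10.20881653]), np.float64(12.010023271552317), np.int32(447))
top (array([333., 280.]), array([452.46887207, -98.11657715, 102.86195374,  45.23119736,
       -15.94570923]), np.float64(11.7129214605608), np.int32(454))
top (array([422., 281.]), array([ 453.05841064, -344.56729126,  103.26767731,   46.67750549,
          9.12729073]), np.float64(12.11193343693051), np.int32(474))
side (array([296. , 147.5]), array([552.05041504, 265.17605591, 125.16470337,  49.98858643,
        86.26456451]), np.float64(109.46189013051155), np.int32(354))
side (array([280. , 269.5]), array([ 452.91421509, -181.27142334,  101.16816711,   49.04397202,
        -16.00471497]), np.float64(11.848097762404253), np.int32(482))
side (array([292.5, 355. ]), array([ 454.04776001, -422.82003784,  102.04250336,   47.47693634,
          9.10370255]), np.float64(11.5346987220315), np.int32(633))
side (array([362., 358.]), array([ 606.84533691, -454.96780396,  100.59300232,   47.34355545,
         -9.11253357]), np.float64(11.472655607612348), np.int32(649))
```

Emit:
carry_out(steps=[0.5,0,0,0,0,0.5,0,0,0,0,0.5,0,0,0,0,0.5,0,0,0,0,0.8,0,0,0.4,0,1,0,0,0.8,0,1,0,0,1,0,1,0,0,1,0])

```text
clock: 5.25
position: [0.5489, 0.3312, 0.2426]
ee_rot: [-1.563, -0.146, 0.137]
force: [0.9, 1.1, 0.0]
width: 0.802
```

Emit:
carry_out(steps=[1,0.18,-1,0,-0.32,1,0.18,-1,0,-0.32,1,0.18,-1,0,-0.32])

```text
clock: 5.55
position: [0.5671, 0.2211, 0.2383]
ee_rot: [-1.575, 0.065, -0.067]
force: [0.1, 1.1, -0.0]
width: 1.0
```

Emit:
carry_out(steps=[1,0.18,-1,0,0,1,0.18,-1,0,0,1,0.18,-1,0,0])

```text
clock: 5.85
position: [0.5844, 0.1209, 0.2383]
ee_rot: [-1.574, 0.063, -0.064]
force: [0.1, -0.9, 0.4]
width: 0.997
```

Emit:
carry_out(steps=[1,0.18,-1,0,0,1,0.18,-1,0,0,1,0.18,-1,0,0])

```text
clock: 6.15
position: [0.6017, 0.0209, 0.2383]
ee_rot: [-1.575, 0.063, -0.064]
force: [-0.5, 0.3, 0.1]
width: 1.0
```

Emit:
carry_out(steps=[1,0.18,-0.98,-0.9,0,1,0.18,-0.98,-0.9,0,1,0.18,-0.98,-0.9,0,1,0.18,-0.98,-0.9,0])

```text
clock: 6.55
position: [0.6167, -0.0729, 0.1445]
ee_rot: [-1.573, 0.065, -0.055]
force: [-0.4, -0.0, -0.5]
width: 1.003
```

```bash
python3 - <<'E'
from h import *
t=tool();print(t[0],t[1],t[3]["force"],t[3]["clock"])
p,d=shot("side",3);
for o in parts("top",*shot("top",3),"yellow",.122): print(o)
for o in parts("side",p,d,"yellow",.122): print(o)
cv2.imwrite("pics/c3.png",cv2.resize(p[80:320,200:460],None,fx=2,fy=2)[...,::-1])
E
```

```text
[ 0.61672609 -0.07290385  0.14452351] 85.60421587082062 [-0.39178761 -0.01531603 -0.46230895] 6.55
(array([433.5, 224.5]), array([ 608.89880371, -376.63220215,  102.99054718,   45.95902634,
        -10.20883179]), np.float64(12.130977206971982), np.int32(449))
(array([193., 244.]), array([548.31420898, 291.09542847,  88.44262695,  38.09978485,
       -81.83720112]), np.float64(120.80558577148715), np.int32(293))
(array([336., 280.]), array([ 452.16784668, -100.43666077,  102.1667099 ,   43.58158493,
        -13.64857483]), np.float64(11.89957400111008), np.int32(319))
(array([422., 281.]), array([ 453.02252197, -344.34414673,  103.26767731,   46.22553635,
          9.12729073]), np.float64(11.771944354065367), np.int32(473))
(array([296. , 147.5]), array([552.44439697, 264.95532227, 125.10366058,  49.3956871 ,
        85.60807037]), np.float64(108.99552884988961), np.int32(355))
(array([280. , 269.5]), array([ 453.1076355 , -181.40458679,  101.61336517,   48.89453888,
        -16.00418854]), np.float64(11.671326685703365), np.int32(479))
(array([292.5, 355. ]), array([ 454.00006104, -422.72021484,  101.96512604,   47.47943878,
          9.31874561]), np.float64(11.611516372682651), np.int32(635))
(array([362., 358.]), array([ 606.84533691, -454.96780396,  100.59300232,   47.34355545,
         -9.11253357]), np.float64(11.722435830739508), np.int32(649))
```

View pics/c3.png

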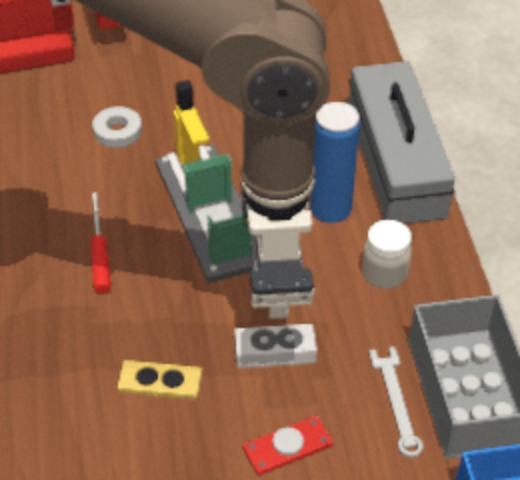

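Emit:
carry_out(steps=[0.8,0.025,0.02,-0.4,0,0.8,0.025,0.02,-0.8,0,0.8,0.025,0.02,-1,0,0.8,0.025,0.02,-1,0])

```text
clock: 7.05
position: [0.6202, -0.0636, 0.0466]
ee_rot: [-1.569, 0.057, -0.05]
force: [0.6, -0.4, 0.9]
width: 0.803
```

Emit:
carry_out(steps=[0.8,0,0,-0.33,0,0.8,0,0,-0.33,0,0.8,0,0,-0.33,0,0,0,0,-0.33,0,0,0,0,-0.33,0,0,0,0,-0.33,0,0,0,0,-0.33,0,0,0,0,-0.33,0,0,0,0,-0.33,0,0,0,0,-0.33,0], grip_force=40)

```text
clock: 8.05
position: [0.6226, -0.0676, 0.0169]
ee_rot: [-1.571, 0.055, -0.058]
force: [0.1, -3.1, 8.1]
width: 0.518
```

```bash
python3 - <<'E'
from h import *
t=tool();print(t[0],t[1],t[3]["force"],t[3]["width"])
for n in("top","side"):
  for o in parts(n,*shot(n,4),"white",.03): 
    if abs(o[1][0]-619)<40 and abs(o[1][1]+71)<60: print(n,o)
E
```

```text
[ 0.62256237 -0.06763251  0.01688914] 85.88023516575727 [ 0.09530672 -3.07935324  8.05481887] 0.5179919118332402
```

Emit:
carry_out(steps=[0.65,0,0,0,0,0.65,0,0,0,0,0.65,-0.035,0,0,0,0.65,-0.035,0,0,0,0.65,-0.035,0,0,0,0,-0.035,0,0,0,0,-0.035,0,0,0,0,-0.035,0,0,0,0,-0.035,0,0,0,0,-0.035,0,0,0])

```text
clock: 9.15
position: [0.6183, -0.0663, 0.0157]
ee_rot: [-1.57, 0.056, -0.056]
force: [-0.2, -1.4, -0.8]
width: 0.517
```

```bash
python3 - <<'E'
from h import *
t=tool();print(t[0],t[1],t[3]["force"],t[3]["width"])
a=shot("top",5)[0];b=shot("side",5)[0]
cv2.imwrite("pics/c5.png",np.hstack([cv2.resize(x,(400,400),interpolation=2) for x in(a[175:255,285:365],b[210:290,298:378])])[...,::-1])
E
```

```text
[ 0.61830424 -0.06630795  0.01571343] 85.93845146006049 [-0.24884361 -1.39174015 -0.78544176] 0.5169755087761632
```

View pics/c5.png

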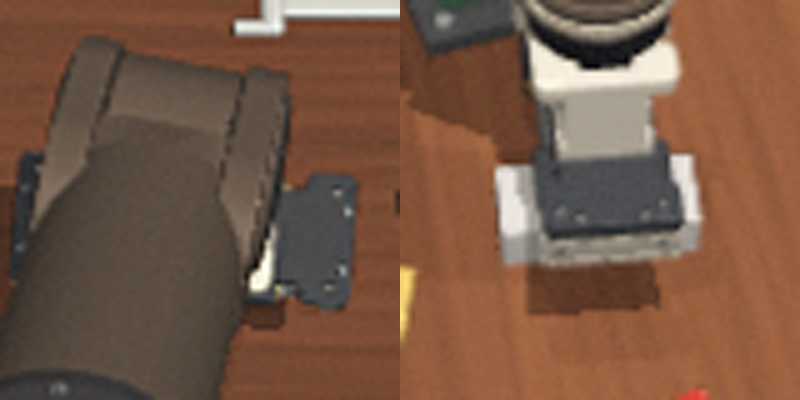

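```bash
python3 - <<'E'
from h import *
a=np.radians(-4.06);L=np.array([np.cos(a),np.sin(a)]);W=np.array([-L[1],L[0]])
for c in((.6183,-.0663),):
  for z in(0,.03):
    for i in(-1,1): print(z,i,pix("side",np.r_[np.array(c)+.055*i*L-.024*W,z]))
print(onplane("side",[[318.6,262.4],[358,259]],0))
# initial housing check: front lower edge in initial side image
p,_=load("side",0);m=cv2.inRange(hsv(p),(0,0,90),(179,60,255));k,l,s,_=cv2.connectedComponentsWithStats(m);i=l[253,330] or l[247,325]
c=max(cv2.findContours((l==i).astype(np.uint8),0,1)[0],key=len);print(s[i]);print(rect(onplane("side",c[:,0],.0)[:,:2]))
p,_=load("side",5);m=cv2.inRange(hsv(p),(0,0,90),(179,60,255));print([ (r,np.flatnonzero(m[r,300:380])[[0,-1]]+300) for r in range(246,262,2)])
p,_=load("side",0);m=cv2.inRange(hsv(p),(0,0,90),(179,60,255));print([ (r,np.flatnonzero(m[r,300:380])[[0,-1]]+300) for r in range(246,262,2)])
E
```

```text
0 -1 [[316.96716927 262.78066842]]
0 1 [[356.08565369 259.92732482]]
0.03 -1 [[316.84475509 256.25911513]]
0.03 1 [[356.5230268  253.38313113]]
[[ 0.56644759 -0.08576871  0.        ]
 [ 0.6773903  -0.09180093  0.        ]]
[317 242  42  22 776]
[624.89953613 -58.82377243 114.20478821  69.57617188  -4.72413635]
[(246, array([317, 356])), (248, array([317, 357])), (250, array([317, 357])), (252, array([318, 357])), (254, array([318, 357])), (256, array([318, 357])), (258, array([318, 357])), (260, array([318, 353]))]
[(246, array([317, 356])), (248, array([317, 357])), (250, array([318, 357])), (252, array([318, 357])), (254, array([318, 358])), (256, array([318, 357])), (258, array([318, 357])), (260, array([318, 357]))]
```

Emit:
carry_out(steps=[0,0,0,0.3,0,0,0,0,0.7,0,0,0,0,1,0,0,0,0,1,0])

```text
clock: 9.65
position: [0.6208, -0.0662, 0.1198]
ee_rot: [-1.57, 0.05, -0.061]
force: [1.3, -0.8, -3.8]
width: 0.517
```

Emit:
carry_out(steps=[0,-0.05,0.25,0.5,-0.19,0,-0.1,0.5,0.5,-0.38,0,-0.15,0.75,0.5,-0.57,0,-0.2,1,0.5,-0.76,0,-0.2,1,0.5,-0.85,0,-0.2,1,0.5,-0.85])

```text
clock: 10.25
position: [0.5971, 0.0352, 0.1641]
ee_rot: [-1.494, 0.578, -0.575]
force: [-0.1, -1.0, -4.2]
width: 0.518
```

Emit:
carry_out(steps=[0,-0.05,0.25,0,-0.19,0,-0.1,0.5,0,-0.38,0,-0.15,0.75,0,-0.57,0,-0.2,1,0,-0.76,0,-0.2,1,0,-0.832,0,-0.2,1,0,-0.832])

```text
clock: 10.85
position: [0.5777, 0.1339, 0.1647]
ee_rot: [-1.291, 1.075, -1.075]
force: [-1.2, -0.6, -3.7]
width: 0.522
```

Emit:
carry_out(steps=[0,-0.028,0.2,0,0,0,-0.028,0.334,0,0,0,-0.028,0.334,0,0,0,-0.028,0.334,0,0,0,-0.028,0.334,0,0])

```text
clock: 11.35
position: [0.5757, 0.1659, 0.1657]
ee_rot: [-1.289, 1.076, -1.077]
force: [0.6, -0.7, -3.4]
width: 0.52
```

```bash
python3 - <<'E'
from h import *
t=tool();print(t[0],t[1],t[3]["force"],t[3]["width"],t[3]["clock"])
a=shot("top",6)[0];b=shot("side",6)[0]
cv2.imwrite("pics/c6.png",np.hstack([cv2.resize(x,(400,400),interpolation=2) for x in(a[190:290,190:290],b[120:240,260:380])])[...,::-1])
E
```

```text
[0.57566814 0.16587124 0.16570211] 10.217165746786167 [ 0.64304959 -0.65582396 -3.42979504] 0.5202860962303129 11.35
```

View pics/c6.png

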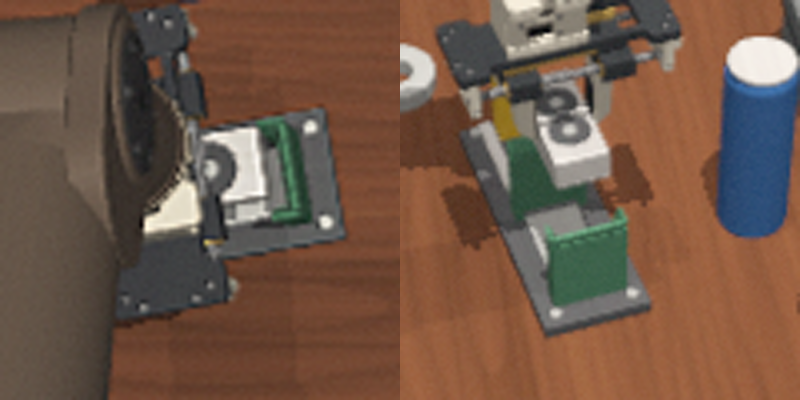

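```bash
python3 - <<'E'
from h import *
np.set_printoptions(precision=4,suppress=True)
# top view: bright top face of housing (z .18) right end; side view: bright blob
for n,z,c0 in(("top",.18,(.5757,.1657)),("side",.15,(.578,.1633))):
    p,d=load(n,6);P=cloud(n,d)
    m=((hsv(p)[...,1]<60)&(hsv(p)[...,2]>110)&(P[...,2]>.145)&(P[...,2]<.19)&(P[...,0]>.5)&(P[...,0]<.66)&(P[...,1]<.17)&(P[...,1]>.05))
    X=np.array([np.cos(np.radians(100.25)),np.sin(np.radians(100.25))]);Y=np.array([-X[1],X[0]])
    q=P[m];w=(q[:,:2]-c0)@np.c_[X,Y]*1000;print(n,m.sum(),"u",np.percentile(w[:,0],[0,3,10]),"v",np.percentile(w[:,1],[0,3,50,97,100]))
    t=m&(P[...,2]>.172);w=(P[t][:,:2]-c0)@np.c_[X,Y]*1000
    print(" top face",len(w),"u",np.percentile(w[:,0],[0,3,10]),"v",np.percentile(w[:,1],[0,3,50,97,100]))
E
```

```text
top 196 u [-56.6892 -56.3314 -55.7125] v [-22.3063 -20.8221   1.7544  24.6205  25.4068]
 top face 181 u [-56.6276 -56.097  -54.1784] v [-22.3063 -21.0067   0.876   24.2316  25.1122]
side 391 u [-60.479  -57.8207 -55.3663] v [-39.4266 -30.7156   4.2509  32.034   40.2126]
 top face 278 u [-60.1284 -57.4457 -54.382 ] v [-39.4266 -32.0926   4.0766  33.052   40.2126]
```

Emit:
carry_out(steps=[0,0.01,0.01,-0.2,0,0,0.01,0.01,-0.4,0,0,0.01,0.01,-0.5,0,0,0.01,0.01,-0.6,0,0,0.01,0.01,-0.7,0,0,0.01,0.01,-0.7,0])

```text
clock: 12.05
position: [0.5759, 0.168, 0.0947]
ee_rot: [-1.29, 1.077, -1.076]
force: [0.0, 0.5, -3.4]
width: 0.519
```

Clean entry (no side force). Go on down.

Emit:
carry_out(steps=[0,0,0,-0.2,0,0,0,0,-0.35,0,0,0,0,-0.5,0,0,0,0,-0.6,0,0,0,0,-0.63,0,0,0,0,-0.63,0])

```text
clock: 12.65
position: [0.5763, 0.1681, 0.0324]
ee_rot: [-1.289, 1.077, -1.076]
force: [0.6, 0.6, -3.9]
width: 0.52
```

Emit:
carry_out(steps=[0,0,0,-0.025,0,0,0,0,-0.03,0,0,0,0,-0.03,0])

```text
clock: 12.95
position: [0.5767, 0.1684, 0.0301]
ee_rot: [-1.288, 1.076, -1.076]
force: [0.2, -0.5, -4.0]
width: 0.518
```

Emit:
carry_out(steps=[0.7,0,0,0,0,0.7,0,0,0,0,0.7,0,0,0,0,0.7,0,0,0.3,0,0.7,0,0,0.6,0,0.7,0,0,1,0,0.7,0,0,1,0])

```text
clock: 13.65
position: [0.5798, 0.1686, 0.135]
ee_rot: [-1.281, 1.072, -1.079]
force: [1.3, -0.9, 1.0]
width: 0.7
```

Emit:
carry_out(steps=[1,0,-0.5,0.6,0.2,1,0,-1,0.6,0.4,1,0,-1,0.6,0.6,1,0,-1,0.6,0.8,1,0,-1,0.6,0.8])

```text
clock: 14.15
position: [0.5766, 0.0673, 0.19]
ee_rot: [-1.487, 0.595, -0.596]
force: [-0.3, 0.5, 0.4]
width: 0.999
```

```bash
cat >> h.py <<'E'
C0=np.array([.5757,.1657]);XA=np.radians(100.25);X=np.array([np.cos(XA),np.sin(XA)]);Y=np.array([-X[1],X[0]])
def state(tag):
    t=tool();print("tool",np.round(t[0],4),round(t[1],2),"w",round(float(t[3]["width"]),3),"t",t[3]["clock"])
    for n in("top","side"):
        p,d=shot(n,tag)
        for c,h in(("yellow",.012),("red",.010)):
            for o in parts(n,p,d,c,h):
                if 90<o[1][2]<120 and o[2]<16: print(n,c,np.round(o[1],1),"z %.0f"%o[2])
        P=cloud(n,d);w=(P[...,:2]-C0)@np.c_[X,Y];m=(abs(w[...,0])<.045)&(abs(w[...,1])<.016)
        z=P[...,2][m];g=(z>.01)&(z<.13);print(n,"pocket z",np.round(np.percentile(z[g],[5,25,50,75,95])*1000,1) if g.any() else None)
E
python3 -c "
from h import *
state(7);p,_=load('side',7);cv2.imwrite('pics/c7.png',cv2.resize(p[110:240,250:410],None,fx=3,fy=3,interpolation=2)[...,::-1])"
```

```text
tool [0.5766 0.0673 0.19  ] 46.34 w 0.999 t 14.15
top yellow [ 621.  -396.8  110.7   49.4  -10.2] z 12
top yellow [452.8 -97.3 110.6  48.6 -15.9] z 12
top yellow [ 453.4 -362.3  111.    50.2    9.2] z 12
top red [ 607.9 -230.4  112.5   50.7   15.7] z 10
top pocket z None
side yellow [ 455.5 -100.3  111.1   53.5  -16. ] z 12
side yellow [ 456.6 -363.9  111.3   51.8    9.3] z 12
side yellow [ 623.5 -399.1  109.8   51.7   -9.1] z 12
side red [ 610.1 -232.5  114.2   55.    15.7] z 9
side pocket z [39.9 44.1 45.9 48.1 50.4]
```

View pics/c7.png

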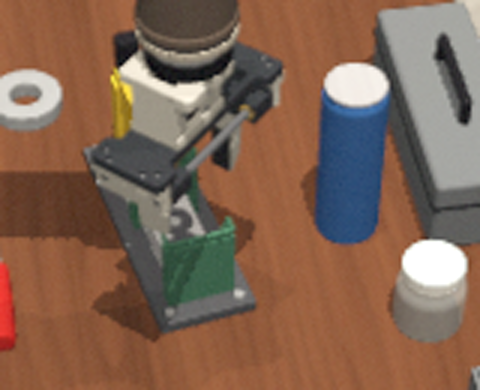

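Emit:
carry_out(steps=[0.8,-0.3,-0.4,0,0.19,0.8,-0.62,-0.83,0,0.38,0.8,-0.62,-0.83,0,0.57,0.8,-0.62,-0.83,0,0.617])

```text
clock: 14.65
position: [0.5134, -0.0156, 0.1896]
ee_rot: [-1.56, 0.22, -0.218]
force: [0.4, 1.2, 0.3]
width: 0.803
```

Emit:
carry_out(steps=[0.8,-0.3,-0.4,-0.4,0,0.8,-0.61,-0.825,-0.6,0,0.8,-0.61,-0.825,-0.9,0,0.8,-0.61,-0.825,-0.9,0])

```text
clock: 15.05
position: [0.4489, -0.0984, 0.0963]
ee_rot: [-1.56, 0.23, -0.218]
force: [-0.2, 0.1, -0.0]
width: 0.798
```

Emit:
carry_out(steps=[0.8,0,0,-0.3,0,0.8,0,0,-0.6,0,0.8,0,0,-0.85,0,0.8,0,0,-0.95,0,0.8,0,0,-0.95,0,0.8,0,0,-0.95,0])

```text
clock: 15.65
position: [0.4544, -0.0968, 0.0056]
ee_rot: [-1.559, 0.218, -0.22]
force: [-0.8, -0.5, 0.1]
width: 0.802
```

Emit:
carry_out(steps=[0.8,-0.01,0,-0.015,0,0,-0.01,0,-0.015,0,0,-0.01,0,-0.015,0,0,-0.01,0,-0.015,0,0,-0.01,0,-0.015,0,0,-0.01,0,-0.015,0,0,-0.01,0,-0.015,0,0,-0.01,0,-0.015,0], grip_force=35)

```text
clock: 16.45
position: [0.4526, -0.0972, 0.0035]
ee_rot: [-1.559, 0.219, -0.219]
force: [-1.2, 0.5, 6.1]
width: 0.518
```

Emit:
carry_out(steps=[0,0,0,0.3,0,0,0,0,0.6,0,0,0,0,1,0,0,0,0,1,0])

```text
clock: 16.85
position: [0.455, -0.0978, 0.107]
ee_rot: [-1.559, 0.214, -0.224]
force: [0.4, 0.1, -2.1]
width: 0.52
```

Emit:
carry_out(steps=[0,0.1,0.2,0.45,-0.18,0,0.2,0.4,0.45,-0.36,0,0.3,0.7,0.45,-0.54,0,0.4,0.9,0.45,-0.71,0,0.4,0.9,0.45,-0.71])

```text
clock: 17.35
position: [0.4933, -0.0037, 0.1474]
ee_rot: [-1.47, 0.653, -0.653]
force: [-0.7, -0.5, -1.8]
width: 0.516
```

Emit:
carry_out(steps=[0,0.1,0.2,0,-0.18,0,0.2,0.4,0,-0.36,0,0.3,0.7,0,-0.54,0,0.4,0.9,0,-0.709,0,0.4,0.9,0,-0.709])

```text
clock: 17.85
position: [0.533, 0.0858, 0.1472]
ee_rot: [-1.289, 1.077, -1.076]
force: [0.3, -0.0, -2.3]
width: 0.516
```

Emit:
carry_out(steps=[0,0.2,0.4,0,0,0,0.428,0.837,0,0,0,0.428,0.837,0,0,0,0.428,0.837,0,0,0,0.428,0.837,0,0,0,0.428,0.837,0,0])

```text
clock: 18.45
position: [0.5749, 0.1644, 0.1481]
ee_rot: [-1.288, 1.079, -1.079]
force: [-0.3, 0.4, -2.0]
width: 0.517
```

```bash
cat >> h.py <<'E'
def held(n,tag,zt,test):
    "end of the held part beyond the fingers at -X, and its v range, in mm about C0; zt=its top height"
    p,d=shot(n,tag);P=cloud(n,d);H=hsv(p);w=(P[...,:2]-C0)@np.c_[X,Y]*1000
    m=test(H)&(P[...,2]>zt-.02)&(P[...,2]<zt+.006)&(abs(w[...,0])<75)&(abs(w[...,1])<45);q=w[m];t=w[m&(P[...,2]>zt-.006)]
    for k in(q,t):
        if len(k): print(n,len(k),"u",np.round(np.percentile(k[:,0],[0,3,97,100]),1),"v",np.round(np.percentile(k[:,1],[0,3,97,100]),1))
YEL=lambda H:(H[...,0]>18)&(H[...,0]<36)&(H[...,1]>80)&(H[...,2]>80)
RED=lambda H:((H[...,0]<9)|(H[...,0]>172))&(H[...,1]>140)&(H[...,2]>70)
E
python3 -c "
from h import *
t=tool();print(t[0],t[1],t[3]['width'],t[3]['force'])
zt=t[0][2]+.008
held('top',8,zt,YEL);held('side',8,zt,YEL)"
```

```text
[0.57486059 0.16444615 0.14814551] 10.069180594844202 0.5171296401134463 [-0.27443494  0.35079296 -1.99806284]
top 183 u [-57.9 -57.  -25.7 -21.5] v [-21.7 -20.3  25.1  26.2]
top 175 u [-57.9 -57.  -25.5 -21.5] v [-21.7 -20.4  24.9  26.2]
side 297 u [-62.2 -60.   35.9  43.2] v [-25.6 -23.   24.1  25.5]
side 263 u [-62.2 -59.5  36.   43.2] v [-25.6 -23.   23.9  25.5]
```

Emit:
carry_out(steps=[0,0.013,0.024,0,0,0,0.013,0.024,0,0,0,0.013,0.024,-0.2,0,0,0.013,0.024,-0.4,0,0,0.013,0.024,-0.5,0,0,0.013,0.024,-0.6,0,0,0.013,0.024,-0.7,0,0,0.013,0.024,-0.7,0])

```text
clock: 19.35
position: [0.576, 0.1688, 0.0772]
ee_rot: [-1.289, 1.078, -1.077]
force: [-0.6, -0.4, -0.8]
width: 0.52
```

Emit:
carry_out(steps=[0,0,0,-0.1,0,0,0,0,-0.2,0,0,0,0,-0.26,0,0,0,0,-0.28,0,0,0,0,-0.28,0,0,0,0,-0.28,0])

```text
clock: 19.95
position: [0.5768, 0.1688, 0.0504]
ee_rot: [-1.288, 1.077, -1.078]
force: [-0.6, 0.3, -1.2]
width: 0.518
```

Emit:
carry_out(steps=[0,0,0,-0.025,0,0,0,0,-0.025,0,0,0,0,-0.025,0])

```text
clock: 20.25
position: [0.5765, 0.1689, 0.0478]
ee_rot: [-1.288, 1.078, -1.078]
force: [-0.5, 0.4, -1.7]
width: 0.516
```

Emit:
carry_out(steps=[0.7,0,0,0,0,0.7,0,0,0,0,0.7,0,0,0,0,0.7,0,0,0.3,0,0.7,0,0,0.6,0,0.7,0,0,1,0,0.7,0,0,1,0])

```text
clock: 20.95
position: [0.5797, 0.1691, 0.1528]
ee_rot: [-1.28, 1.073, -1.08]
force: [0.3, 0.3, -0.7]
width: 0.7
```

Emit:
carry_out(steps=[0.8,-0.1,-0.45,0.3,-0.18,0.8,-0.2,-0.88,0.3,-0.36,0.8,-0.2,-0.88,0.3,-0.54,0.8,-0.2,-0.88,0.3,-0.68])

```text
clock: 21.35
position: [0.5564, 0.0791, 0.1781]
ee_rot: [-1.013, 1.473, -1.473]
force: [0.9, 0.6, 0.7]
width: 0.801
```

Emit:
carry_out(steps=[0.8,-0.1,-0.45,0,-0.18,0.8,-0.2,-0.88,0,-0.36,0.8,-0.2,-0.88,0,-0.54,0.8,-0.2,-0.88,0,-0.68])

```text
clock: 21.75
position: [0.5361, -0.0088, 0.1777]
ee_rot: [-0.639, 1.834, -1.834]
force: [0.3, 1.2, 0.2]
width: 0.802
```

Emit:
carry_out(steps=[0.8,-0.1,-0.45,0,-0.18,0.8,-0.2,-0.88,0,-0.36,0.8,-0.2,-0.88,0,-0.54,0.8,-0.2,-0.88,0,-0.66])

```text
clock: 22.15
position: [0.516, -0.0969, 0.1777]
ee_rot: [-0.163, 2.142, -2.142]
force: [0.9, 1.2, -0.2]
width: 0.8
```

```bash
python3 -c "
from h import *
state(9)"
```

```text
tool [ 0.516  -0.0969  0.1777] -81.25 w 0.8 t 22.15
top yellow [ 621.  -396.8  110.7   49.4  -10.2] z 12
top yellow [ 453.4 -362.1  111.    49.7    9.2] z 12
top red [ 608.  -230.3  112.2   50.7   15.7] z 10
top pocket z [50.9 54.4 56.7 58.7 62.4]
side yellow [ 456.7 -364.3  111.5   52.2    8.9] z 12
side yellow [ 623.5 -399.1  109.8   51.7   -9.1] z 12
side red [ 610.1 -232.4  114.2   55.1   15.7] z 9
side pocket z [50.4 54.  56.4 59.  63.3]
```

Emit:
carry_out(steps=[0.8,-0.208,-0.885,0,0,0.8,-0.208,-0.885,0,0,0.8,-0.208,-0.885,0,0])

```text
clock: 22.55
position: [0.4937, -0.1895, 0.1785]
ee_rot: [-0.168, 2.136, -2.142]
force: [0.1, 0.3, 0.7]
width: 0.8
```

Emit:
carry_out(steps=[0.8,-0.208,-0.885,0,0,0.8,-0.208,-0.885,0,0,0.8,-0.208,-0.885,0,0])

```text
clock: 22.85
position: [0.4726, -0.278, 0.1786]
ee_rot: [-0.168, 2.135, -2.144]
force: [0.2, -0.3, -1.2]
width: 0.8
```

Emit:
carry_out(steps=[0.8,-0.208,-0.885,0,0,0.8,-0.208,-0.885,-0.3,0,0.8,-0.208,-0.885,-0.7,0,0.8,-0.208,-0.885,-0.85,0,0.8,-0.208,-0.885,-0.85,0])

```text
clock: 23.35
position: [0.4537, -0.3583, 0.0907]
ee_rot: [-0.179, 2.141, -2.134]
force: [-0.6, -0.0, 0.9]
width: 0.799
```

Emit:
carry_out(steps=[0.8,0,0,-0.3,0,0.8,0,0,-0.6,0,0.8,0,0,-0.8,0,0.8,0,0,-0.87,0,0.8,0,0,-0.87,0,0.8,0,0,-0.87,0])

```text
clock: 23.95
position: [0.4553, -0.3608, 0.0073]
ee_rot: [-0.173, 2.134, -2.137]
force: [-0.6, -0.2, -0.3]
width: 0.801
```

Emit:
carry_out(steps=[0.8,-0.015,0,-0.035,0,0.8,-0.015,0,-0.035,0,0,-0.015,0,-0.035,0,0,-0.015,0,-0.035,0,0,-0.015,0,-0.035,0,0,-0.015,0,-0.035,0,0,-0.015,0,-0.035,0,0,-0.015,0,-0.035,0,0,-0.015,0,-0.035,0])

```text
clock: 24.85
position: [0.4527, -0.3608, 0.0023]
ee_rot: [-0.173, 2.137, -2.137]
force: [0.4, -0.1, 1.4]
width: 0.515
```

Emit:
carry_out(steps=[0,0,0,0.3,0,0,0,0,0.6,0,0,0,0,1,0,0,0,0,1,0])

```text
clock: 25.25
position: [0.4542, -0.3628, 0.1064]
ee_rot: [-0.167, 2.131, -2.14]
force: [0.3, 1.2, -1.1]
width: 0.519
```

Emit:
carry_out(steps=[0,0.1,0.45,0.5,0.18,0,0.2,0.88,0.5,0.36,0,0.2,0.88,0.5,0.54,0,0.2,0.88,0.5,0.68])

```text
clock: 25.65
position: [0.4738, -0.2692, 0.1519]
ee_rot: [-0.667, 1.813, -1.81]
force: [0.0, -0.1, -1.8]
width: 0.518
```

Emit:
carry_out(steps=[0,0.1,0.45,0,0.18,0,0.2,0.88,0,0.36,0,0.2,0.88,0,0.54,0,0.2,0.88,0,0.68])

```text
clock: 26.05
position: [0.4928, -0.1822, 0.1514]
ee_rot: [-1.034, 1.45, -1.448]
force: [0.3, -1.4, -1.0]
width: 0.516
```

Emit:
carry_out(steps=[0,0.1,0.45,0,0.18,0,0.2,0.88,0,0.36,0,0.2,0.88,0,0.54,0,0.2,0.88,0,0.66])

```text
clock: 26.45
position: [0.5125, -0.0944, 0.1514]
ee_rot: [-1.292, 1.072, -1.069]
force: [-0.5, -1.2, -1.3]
width: 0.52
```

Emit:
carry_out(steps=[0,0.2,0.88,0,0,0,0.2,0.88,0,0,0,0.2,0.88,0,0])

```text
clock: 26.75
position: [0.5332, -0.0017, 0.1511]
ee_rot: [-1.29, 1.073, -1.069]
force: [0.1, 0.6, -1.8]
width: 0.518
```

Emit:
carry_out(steps=[0,0.2,0.88,0,0,0,0.2,0.88,0,0,0,0.2,0.88,0,0])

```text
clock: 27.05
position: [0.5529, 0.0864, 0.1511]
ee_rot: [-1.29, 1.073, -1.069]
force: [-0.1, 0.1, -1.7]
width: 0.521
```

Emit:
carry_out(steps=[0,0.22,0.88,0,0,0,0.22,0.88,0,0,0,0.22,0.88,0,0,0,0.22,0.88,0,0,0,0.22,0.88,0,0,0,0.22,0.88,0,0])

```text
clock: 27.65
position: [0.5745, 0.1656, 0.1521]
ee_rot: [-1.288, 1.079, -1.079]
force: [-0.1, -0.1, -0.7]
width: 0.52
```

```bash
python3 -c "
from h import *
t=tool();print(t[0],t[1],t[3]['width'],t[3]['force'])
zt=t[0][2]+.008
held('top',10,zt,YEL);held('side',10,zt,YEL)"
```

```text
[0.57447848 0.16555738 0.15211358] 10.03823322140025 0.519612902912172 [-0.09809592 -0.12701169 -0.74038692]
top 167 u [-52.5 -51.8 -23.5 -19.6] v [-21.7 -19.7  25.5  26.5]
top 162 u [-52.5 -51.8 -23.3 -19.6] v [-21.7 -19.7  25.2  26.5]
side 278 u [-60.7 -55.9  38.4  56.6] v [-25.4 -22.3  24.4  26.9]
side 262 u [-60.7 -56.   39.   56.6] v [-25.4 -22.4  24.4  26.9]
```

Emit:
carry_out(steps=[0,0.015,0,0,0,0,0.015,0,0,0,0,0.015,0,0,0])

```text
clock: 28.05
position: [0.5763, 0.1673, 0.1523]
ee_rot: [-1.288, 1.078, -1.078]
force: [-0.7, -0.1, -1.5]
width: 0.513
```

```bash
python3 -c "
from h import *
t=tool();print(t[0],t[1],t[3]['width'],t[3]['force'])
zt=t[0][2]+.008
held('top',10,zt,YEL);held('side',10,zt,YEL);p=load('top',10)[0];cv2.imwrite('pics/c10.png',cv2.resize(p[200:270,200:290],None,fx=6,fy=6,interpolation=2)[...,::-1])"
```

```text
[0.57625025 0.16725356 0.15229487] 10.156784439120734 0.5133466555728461 [-0.66329744 -0.14623857 -1.46863538]
top 163 u [-51.1 -50.9 -22.5 -19. ] v [-23.3 -22.1  23.4  24.2]
top 157 u [-51.1 -50.8 -22.4 -19. ] v [-23.3 -22.2  23.3  24.2]
side 285 u [-58.5 -52.9  37.   42.6] v [-28.6 -25.1  22.6  38.5]
side 266 u [-58.5 -53.1  37.1  42.6] v [-27.  -24.8  22.6  38.5]
```

View pics/c10.png

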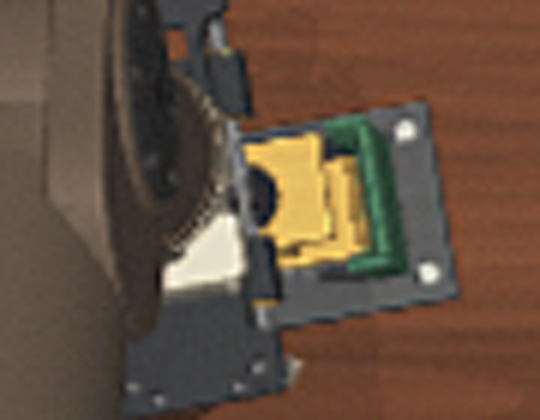

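Emit:
carry_out(steps=[0,0.004,-0.027,0,0,0,0.004,-0.027,0,0,0,0.004,-0.027,-0.2,0,0,0.004,-0.027,-0.4,0,0,0.004,-0.027,-0.5,0,0,0.004,-0.027,-0.6,0,0,0.004,-0.027,-0.6,0])

```text
clock: 28.85
position: [0.576, 0.1645, 0.0913]
ee_rot: [-1.289, 1.078, -1.077]
force: [0.5, -0.4, -0.6]
width: 0.517
```

Emit:
carry_out(steps=[0,0,0,-0.1,0,0,0,0,-0.2,0,0,0,0,-0.29,0,0,0,0,-0.31,0,0,0,0,-0.31,0,0,0,0,-0.31,0])

```text
clock: 29.45
position: [0.5768, 0.1646, 0.0614]
ee_rot: [-1.288, 1.077, -1.078]
force: [0.1, -0.0, -1.0]
width: 0.519
```

Emit:
carry_out(steps=[0,0,0,-0.02,0,0,0,0,-0.02,0,0,0,0,-0.02,0])

```text
clock: 29.75
position: [0.5766, 0.1647, 0.0594]
ee_rot: [-1.288, 1.077, -1.078]
force: [0.2, -0.3, -1.5]
width: 0.517
```

Emit:
carry_out(steps=[0.7,0,0,0,0,0.7,0,0,0,0,0.7,0,0,0,0,0.7,0,0,0.3,0,0.7,0,0,0.6,0,0.7,0,0,1,0,0.7,0,0,1,0])

```text
clock: 30.45
position: [0.5797, 0.165, 0.1644]
ee_rot: [-1.28, 1.073, -1.08]
force: [1.3, -0.7, 0.3]
width: 0.697
```

Emit:
carry_out(steps=[0.8,0,-0.45,0.3,0.18,0.8,0.07,-0.93,0.3,0.36,0.8,0.07,-0.93,0.3,0.54,0.8,0.07,-0.93,0.3,0.72,0.8,0.07,-0.93,0.3,0.78])

```text
clock: 30.95
position: [0.5835, 0.0709, 0.189]
ee_rot: [-1.484, 0.607, -0.607]
force: [-0.1, 0.3, -0.1]
width: 0.796
```

Emit:
carry_out(steps=[0.8,0,-0.45,0,0.18,0.8,0.07,-0.93,0,0.36,0.8,0.07,-0.93,0,0.54,0.8,0.07,-0.93,0,0.72,0.8,0.07,-0.93,0,0.77])

```text
clock: 31.45
position: [0.5904, -0.0221, 0.1889]
ee_rot: [-1.566, 0.135, -0.135]
force: [0.9, 0.1, 0.7]
width: 0.801
```

Emit:
carry_out(steps=[0.8,0.07,-0.93,0,0,0.8,0.07,-0.93,0,0,0.8,0.07,-0.93,0,0])

```text
clock: 31.75
position: [0.5967, -0.1228, 0.1892]
ee_rot: [-1.57, 0.145, -0.146]
force: [0.3, 0.7, 0.8]
width: 0.799
```

```bash
python3 -c "
from h import *
state(11)"
```

```text
tool [ 0.5967 -0.1228  0.1892] 79.38 w 0.799 t 31.75
top yellow [ 621.  -396.8  110.7   49.4  -10.2] z 12
top pocket z [62.8 66.3 68.3 70.8 73.5]
side yellow [ 623.5 -399.1  109.8   51.7   -9.1] z 12
side red [ 610.6 -232.5  114.5   55.    16.1] z 9
side pocket z [64.2 66.3 67.8 70.  73.2]
```

Emit:
carry_out(steps=[0.8,0.079,-0.94,0,0,0.8,0.079,-0.94,0,0,0.8,0.079,-0.94,0,0])

```text
clock: 32.15
position: [0.6045, -0.2149, 0.1892]
ee_rot: [-1.57, 0.143, -0.144]
force: [0.1, -0.5, 0.4]
width: 0.8
```

Emit:
carry_out(steps=[0.8,0.079,-0.94,0,0,0.8,0.079,-0.94,0,0,0.8,0.079,-0.94,0,0])

```text
clock: 32.45
position: [0.6119, -0.3089, 0.1889]
ee_rot: [-1.57, 0.144, -0.143]
force: [-0.4, -0.2, 0.5]
width: 0.798
```

Emit:
carry_out(steps=[0.8,0.079,-0.94,0,0,0.8,0.079,-0.94,-0.3,0,0.8,0.079,-0.94,-0.7,0,0.8,0.079,-0.94,-0.9,0,0.8,0.079,-0.94,-0.9,0])

```text
clock: 32.95
position: [0.6199, -0.3932, 0.0947]
ee_rot: [-1.562, 0.142, -0.132]
force: [-0.1, -1.1, -0.6]
width: 0.798
```

Emit:
carry_out(steps=[0.8,0,0,-0.3,0,0.8,0,0,-0.6,0,0.8,0,0,-0.8,0,0.8,0,0,-0.92,0,0.8,0,0,-0.92,0,0.8,0,0,-0.92,0])

```text
clock: 33.55
position: [0.6224, -0.3963, 0.0088]
ee_rot: [-1.567, 0.136, -0.139]
force: [0.4, -0.7, 0.6]
width: 0.799
```

Emit:
carry_out(steps=[0.8,-0.01,0,-0.05,0,0.8,-0.01,0,-0.05,0,0,-0.01,0,-0.05,0,0,-0.01,0,-0.05,0,0,-0.01,0,-0.05,0,0,-0.01,0,-0.05,0,0,-0.01,0,-0.05,0,0,-0.01,0,-0.05,0,0,-0.01,0,-0.05,0])

```text
clock: 34.45
position: [0.6204, -0.3964, 0.0024]
ee_rot: [-1.566, 0.138, -0.138]
force: [0.1, -0.1, 2.4]
width: 0.516
```

Emit:
carry_out(steps=[0,0,0,0.3,0,0,0,0,0.6,0,0,0,0,1,0,0,0,0,1,0])

```text
clock: 34.85
position: [0.623, -0.3986, 0.1084]
ee_rot: [-1.57, 0.132, -0.145]
force: [1.1, -0.2, -1.2]
width: 0.519
```

Emit:
carry_out(steps=[0,-0.03,0.45,0.5,0,0,-0.07,0.93,0.5,0,0,-0.07,0.93,0.5,0])

```text
clock: 35.15
position: [0.6151, -0.2966, 0.1533]
ee_rot: [-1.563, 0.132, -0.135]
force: [-0.1, 1.3, -1.0]
width: 0.514
```

Emit:
carry_out(steps=[0,-0.03,0.45,0,-0.18,0,-0.07,0.93,0,-0.36,0,-0.07,0.93,0,-0.54,0,-0.07,0.93,0,-0.72,0,-0.07,0.93,0,-0.78])

```text
clock: 35.65
position: [0.6061, -0.2092, 0.1515]
ee_rot: [-1.481, 0.62, -0.619]
force: [0.8, -0.9, -1.7]
width: 0.521
```

Emit:
carry_out(steps=[0,-0.03,0.45,0,-0.18,0,-0.07,0.93,0,-0.36,0,-0.07,0.93,0,-0.54,0,-0.07,0.93,0,-0.72,0,-0.07,0.93,0,-0.77])

```text
clock: 36.15
position: [0.5989, -0.1163, 0.1515]
ee_rot: [-1.287, 1.081, -1.08]
force: [0.1, -0.2, -0.9]
width: 0.519
```

Emit:
carry_out(steps=[0,-0.07,0.93,0,0,0,-0.07,0.93,0,0,0,-0.07,0.93,0,0])

```text
clock: 36.45
position: [0.5916, -0.0157, 0.1507]
ee_rot: [-1.29, 1.074, -1.066]
force: [-0.1, 0.1, -0.7]
width: 0.518
```

Emit:
carry_out(steps=[0,-0.07,0.93,0,0,0,-0.07,0.93,0,0,0,-0.07,0.93,0,0])

```text
clock: 36.75
position: [0.5841, 0.0772, 0.1509]
ee_rot: [-1.291, 1.073, -1.066]
force: [-0.3, 1.3, -1.4]
width: 0.516
```

Emit:
carry_out(steps=[0,-0.09,0.5,0,0,0,-0.09,0.975,0,0,0,-0.09,0.975,0,0,0,-0.09,0.975,0,0,0,-0.09,0.975,0,0,0,-0.09,0.975,0,0,0,-0.09,0.975,0,0,0,-0.09,0.975,0,0,0,-0.09,0.975,0,0])

```text
clock: 37.65
position: [0.5764, 0.1657, 0.1523]
ee_rot: [-1.288, 1.078, -1.078]
force: [0.1, -0.5, -1.3]
width: 0.521
```

```bash
python3 -c "
from h import *
t=tool();print(t[0],t[1],t[3]['width'],t[3]['force'])
zt=t[0][2]+.008
held('top',12,zt,YEL);held('side',12,zt,YEL)"
```

```text
[0.57635464 0.16570138 0.15229246] 10.124090700339302 0.5207262889464954 [ 0.06462031 -0.53806777 -1.32656671]
top 184 u [-57.7 -57.  -24.6 -19.6] v [-23.8 -22.1  24.2  24.7]
top 178 u [-57.7 -57.  -24.5 -19.6] v [-23.8 -22.   24.   24.7]
side 281 u [-63.1 -59.7  34.9  42. ] v [-27.1 -24.6  22.9  24.8]
side 265 u [-63.1 -59.8  34.7  42. ] v [-27.1 -24.6  23.   24.8]
```

Emit:
carry_out(steps=[0,-0.003,0.035,0,0,0,-0.003,0.035,0,0,0,-0.003,0.035,-0.2,0,0,-0.003,0.035,-0.4,0,0,-0.003,0.035,-0.5,0,0,-0.003,0.035,-0.55,0,0,-0.003,0.035,-0.55,0])

```text
clock: 38.45
position: [0.5759, 0.1696, 0.097]
ee_rot: [-1.289, 1.078, -1.077]
force: [0.6, -1.0, -1.4]
width: 0.518
```

Emit:
carry_out(steps=[0,0,0,-0.1,0,0,0,0,-0.2,0,0,0,0,-0.24,0,0,0,0,-0.24,0,0,0,0,-0.24,0])

```text
clock: 38.95
position: [0.5761, 0.1696, 0.0733]
ee_rot: [-1.288, 1.078, -1.078]
force: [-0.4, 0.1, -1.4]
width: 0.514
```

Emit:
carry_out(steps=[0,0,0,-0.025,0,0,0,0,-0.025,0,0,0,0,-0.025,0])

```text
clock: 39.25
position: [0.576, 0.1697, 0.0708]
ee_rot: [-1.288, 1.077, -1.078]
force: [-0.3, -0.2, -0.5]
width: 0.519
```

Emit:
carry_out(steps=[0.7,0,0,0,0,0.7,0,0,0,0,0.7,0,0,0,0,0.7,0,0,0.3,0,0.7,0,0,0.6,0,0.7,0,0,1,0,0.7,0,0,1,0])

```text
clock: 39.95
position: [0.5791, 0.1698, 0.1759]
ee_rot: [-1.28, 1.073, -1.08]
force: [1.4, 0.1, -0.7]
width: 0.7
```

Emit:
carry_out(steps=[0.8,0,-0.45,0.2,-0.18,0.8,0.08,-0.95,0.2,-0.36,0.8,0.08,-0.95,0.2,-0.54,0.8,0.08,-0.95,0.2,-0.72,0.8,0.08,-0.95,0.2,-0.9,0.8,0.08,-0.95,0.2,-0.94])

```text
clock: 40.55
position: [0.5838, 0.0747, 0.1903]
ee_rot: [-0.888, 1.611, -1.612]
force: [-0.3, -0.1, 0.2]
width: 0.802
```

Emit:
carry_out(steps=[0.8,0,-0.45,0,-0.18,0.8,0.05,-0.3,0,-0.36,0.8,0.05,-0.3,0,-0.54,0.8,0.05,-0.3,0,-0.72,0.8,0.05,-0.3,0,-0.9,0.8,0.05,-0.3,0,-0.936])

```text
clock: 41.15
position: [0.5888, 0.0448, 0.1903]
ee_rot: [-0.287, 2.074, -2.075]
force: [-0.2, 0.7, 0.7]
width: 0.799
```

```bash
python3 -c "
from h import *
state(13);p,_=load('side',13);cv2.imwrite('pics/c13.png',cv2.resize(p[120:420,220:420],None,fx=2,fy=2,interpolation=2)[...,::-1])"
```

```text
tool [0.5888 0.0448 0.1903] -74.28 w 0.799 t 41.15
top red [ 607.9 -230.1  112.2   50.2   15.7] z 10
top pocket z None
side red [ 610.2 -232.6  114.2   54.7   15.7] z 9
side pocket z [74.7 78.2 80.2 82.2 85.7]
```

View pics/c13.png

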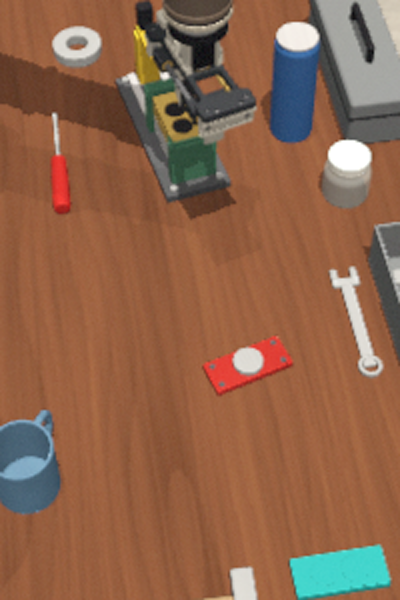

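Emit:
carry_out(steps=[0.8,0.064,-0.917,0,0,0.8,0.064,-0.917,0,0,0.8,0.064,-0.917,0,0])

```text
clock: 41.55
position: [0.5948, -0.0547, 0.192]
ee_rot: [-0.281, 2.072, -2.08]
force: [0.6, 0.1, 0.1]
width: 0.797
```

Emit:
carry_out(steps=[0.8,0.064,-0.917,0,0,0.8,0.064,-0.917,0,0,0.8,0.064,-0.917,0,0])

```text
clock: 41.85
position: [0.6005, -0.1465, 0.1919]
ee_rot: [-0.281, 2.072, -2.081]
force: [-0.7, -0.6, 0.5]
width: 0.799
```

Emit:
carry_out(steps=[0.8,0.064,-0.917,0,0,0.8,0.064,-0.917,-0.3,0,0.8,0.064,-0.917,-0.7,0,0.8,0.064,-0.917,-0.9,0,0.8,0.064,-0.917,-0.9,0])

```text
clock: 42.35
position: [0.6064, -0.2291, 0.0977]
ee_rot: [-0.294, 2.078, -2.072]
force: [-0.3, 0.4, -0.0]
width: 0.798
```

Emit:
carry_out(steps=[0.8,0,0,-0.3,0,0.8,0,0,-0.6,0,0.8,0,0,-0.8,0,0.8,0,0,-0.93,0,0.8,0,0,-0.93,0,0.8,0,0,-0.93,0,0.8,0,0,-0.93,0])

```text
clock: 43.05
position: [0.6091, -0.2309, 0.0093]
ee_rot: [-0.285, 2.072, -2.074]
force: [0.2, -0.9, 0.5]
width: 0.802
```

```bash
python3 -c "
from h import *
t=tool();print(t[0],t[1])"
```

```text
[ 0.60909973 -0.23086361  0.00930117] -74.22614788520652
```

Emit:
carry_out(steps=[0.8,-0.01,0,-0.055,0,0.8,-0.01,0,-0.055,0,0,-0.01,0,-0.055,0,0,-0.01,0,-0.055,0,0,-0.01,0,-0.055,0,0,-0.01,0,-0.055,0,0,-0.01,0,-0.055,0,0,-0.01,0,-0.055,0,0,-0.01,0,-0.055,0])

```text
clock: 43.95
position: [0.6072, -0.2304, 0.0023]
ee_rot: [-0.287, 2.074, -2.074]
force: [-0.6, -0.3, 1.5]
width: 0.514
```

Emit:
carry_out(steps=[0,0,0,0.3,0,0,0,0,0.6,0,0,0,0,1,0,0,0,0,1,0])

```text
clock: 44.35
position: [0.6094, -0.2325, 0.1072]
ee_rot: [-0.279, 2.068, -2.076]
force: [-0.1, -0.7, -1.2]
width: 0.516
```

Emit:
carry_out(steps=[0,-0.03,0.4,0.5,0.18,0,-0.064,0.8,0.5,0.36,0,-0.064,0.8,0.5,0.54,0,-0.064,0.8,0.5,0.7,0,-0.064,0.8,0.5,0.7])

```text
clock: 44.85
position: [0.6006, -0.1498, 0.1521]
ee_rot: [-0.76, 1.733, -1.732]
force: [-0.0, -1.2, -1.1]
width: 0.516
```

Emit:
carry_out(steps=[0,-0.03,0.4,0,0.18,0,-0.064,0.8,0,0.36,0,-0.064,0.8,0,0.54,0,-0.064,0.8,0,0.7,0,-0.064,0.8,0,0.7])

```text
clock: 45.35
position: [0.5941, -0.0707, 0.1519]
ee_rot: [-1.109, 1.354, -1.353]
force: [0.5, 0.2, -1.5]
width: 0.517
```

Emit:
carry_out(steps=[0,-0.03,0.4,0,0.18,0,-0.064,0.8,0,0.36,0,-0.064,0.8,0,0.476,0,-0.064,0.8,0,0.476])

```text
clock: 45.75
position: [0.5877, 0.0102, 0.1518]
ee_rot: [-1.287, 1.081, -1.079]
force: [-0.7, -1.1, -0.9]
width: 0.516
```

Emit:
carry_out(steps=[0,-0.064,0.8,0,0,0,-0.064,0.8,0,0,0,-0.064,0.8,0,0])

```text
clock: 46.05
position: [0.5812, 0.0938, 0.1515]
ee_rot: [-1.286, 1.081, -1.078]
force: [-0.3, -0.4, -1.3]
width: 0.521
```

Emit:
carry_out(steps=[0,-0.064,0.5,0,0,0,-0.064,0.79,0,0,0,-0.064,0.79,0,0,0,-0.064,0.79,0,0,0,-0.064,0.79,0,0,0,-0.064,0.79,0,0,0,-0.064,0.79,0,0,0,-0.064,0.79,0,0,0,-0.064,0.79,0,0])

```text
clock: 46.95
position: [0.5753, 0.1682, 0.1523]
ee_rot: [-1.287, 1.078, -1.078]
force: [0.5, -0.8, -0.4]
width: 0.518
```

```bash
python3 -c "
from h import *
t=tool();print(t[0],t[1],t[3]['width'],t[3]['force'])
zt=t[0][2]+.007
held('top',14,zt,RED);held('side',14,zt,RED)"
```

```text
[0.57526386 0.1682456  0.15230269] 10.11778828887514 0.5178593560709881 [ 0.45185233 -0.81119835 -0.43760611]
top 185 u [-49.3 -48.7 -18.2 -17.2] v [-22.  -21.1  23.4  25.2]
top 182 u [-49.3 -48.7 -18.2 -17.2] v [-21.9 -21.   23.4  25.2]
side 228 u [-56.4 -52.6  40.8  61.1] v [-25.2 -23.7  22.4  24.2]
side 215 u [-56.4 -52.7  40.9  61.1] v [-25.2 -23.7  22.4  24.2]
```

Emit:
carry_out(steps=[0,0.014,-0.035,0,0,0,0.014,-0.035,0,0,0,0.014,-0.035,-0.2,0,0,0.014,-0.035,-0.3,0,0,0.014,-0.035,-0.4,0,0,0.014,-0.035,-0.5,0,0,0.014,-0.035,-0.5,0])

```text
clock: 47.75
position: [0.5757, 0.1649, 0.1009]
ee_rot: [-1.29, 1.079, -1.077]
force: [-0.7, 0.8, -1.2]
width: 0.517
```

Emit:
carry_out(steps=[0,0,0,-0.08,0,0,0,0,-0.15,0,0,0,0,-0.17,0,0,0,0,-0.17,0,0,0,0,-0.17,0])

```text
clock: 48.25
position: [0.5768, 0.165, 0.0854]
ee_rot: [-1.288, 1.077, -1.078]
force: [0.1, 0.1, -0.4]
width: 0.519
```

Lower the last bit, release, rise and look.

Emit:
carry_out(steps=[0,0,0,-0.027,0,0,0,0,-0.027,0,0,0,0,-0.027,0])

```text
clock: 48.55
position: [0.5766, 0.1651, 0.0826]
ee_rot: [-1.288, 1.078, -1.078]
force: [1.0, -1.3, -1.1]
width: 0.517
```

Emit:
carry_out(steps=[0.7,0,0,0,0,0.7,0,0,0,0,0.7,0,0,0,0,0.7,0,0,0.3,0,0.7,0,0,0.6,0,0.7,0,0,1,0,0.7,0,0,1,0])

```text
clock: 49.25
position: [0.5797, 0.1653, 0.1877]
ee_rot: [-1.28, 1.073, -1.08]
force: [-0.1, -0.1, 0.2]
width: 0.704
```

Emit:
carry_out(steps=[1,-0.5,0,0.45,0,1,-1,0,0.45,0,1,-1,0,0.45,0,1,-1,0,0.45,0])

```text
clock: 49.65
position: [0.4748, 0.1656, 0.2278]
ee_rot: [-1.288, 1.077, -1.075]
force: [1.3, 0.4, -0.5]
width: 0.977
```

Emit:
carry_out(steps=[1,-0.5,0.5,0,0.18,1,-0.5,0.8,0,0.36,1,-0.5,0.8,0,0.54,1,-0.5,0.8,0,0.72,1,-0.5,0.8,0,0.9,1,-0.5,0.8,0,1])

```text
clock: 50.25
position: [0.4277, 0.2453, 0.227]
ee_rot: [-1.519, 0.472, -0.472]
force: [-0.6, -0.2, 0.7]
width: 0.997
```

```bash
python3 -c "
from h import *
state(15);a,d=load('top',15);b,_=load('side',15);cv2.imwrite('pics/c15.png',np.hstack([cv2.resize(x,(390,390),interpolation=2) for x in(a[195:285,175:290],b[120:220,260:360])])[...,::-1])
held('top',16,.090,RED);held('side',16,.09,RED)"
```

```text
tool [0.4277 0.2453 0.227 ] 55.46 w 0.997 t 50.25
top pocket z [ 85.5  89.5  93.1  96.8 101.4]
side pocket z [ 85.3  89.5  93.3  97.1 100.8]
top 458 u [-53.1 -51.   54.8  57.3] v [-23.5 -22.3  23.9  24.6]
top 430 u [-53.1 -50.7  54.7  57.3] v [-23.3 -22.2  23.5  24.6]
side 272 u [-54.4 -49.1  53.7  59.6] v [-30.9 -24.5  22.6  24.1]
side 264 u [-54.4 -49.1  53.4  59.6] v [-27.8 -23.9  22.6  24.1]
```

View pics/c15.png

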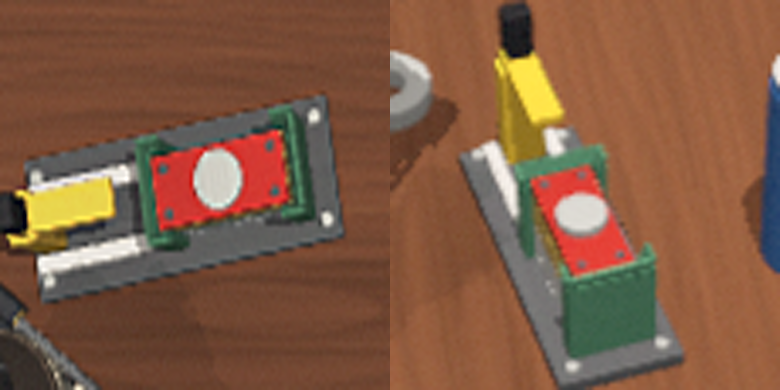

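Emit:
carry_out(steps=[1,0.3,0.4,0.1,0.18,1,0.6,0.4,0.1,0.36,1,0.6,0.4,0.1,0.54,1,0.6,0.4,0.1,0.72,1,0.6,0.4,0.1,0.9,1,0.6,0.4,0.1,1,1,0.6,0.4,0.1,1])

```text
clock: 51.15
position: [0.4869, 0.285, 0.2372]
ee_rot: [-1.566, -0.138, 0.139]
force: [-0.2, -0.2, -0.1]
width: 0.999
```

Emit:
carry_out(steps=[1,0.6,0.42,0,0,1,0.6,0.42,0,0,1,0.6,0.42,0,0,1,0.6,0.42,0,0,1,0.6,0.42,0,0])

```text
clock: 51.65
position: [0.5461, 0.3265, 0.2374]
ee_rot: [-1.567, -0.137, 0.138]
force: [1.5, 0.8, 0.8]
width: 0.998
```

Emit:
carry_out(steps=[1,0,0,-0.3,0,1,0,0,-0.6,0,1,0,0,-0.9,0,1,0,0,-0.97,0,1,0,0,-0.97,0,1,0,0,-0.97,0])

```text
clock: 52.25
position: [0.5472, 0.3273, 0.1422]
ee_rot: [-1.565, -0.14, 0.137]
force: [-0.1, -0.1, -0.1]
width: 1.001
```

Emit:
carry_out(steps=[0,0,0,0,0,0,0,0,0,0,0,0,0,0,0,0,0,0,0,0,0,0,0,0,0,0,0,0,0,0,0,0,0,0,0,0,0,0,0,0,0,0,0,0,0,0,0,0,0,0,0,0,0,0,0,0,0,0,0,0], grip_force=25)

```text
clock: 53.45
position: [0.5466, 0.327, 0.1405]
ee_rot: [-1.566, -0.139, 0.139]
force: [0.6, -0.4, 0.1]
width: 0.218
```

Gripped the knob; slide shut along −X.

Emit:
carry_out(steps=[0,0.036,-0.2,0,0,0,0.072,-0.4,0,0,0,0.108,-0.6,0,0,0,0.115,-0.64,0,0,0,0.115,-0.64,0,0])

```text
clock: 53.95
position: [0.5583, 0.2617, 0.1405]
ee_rot: [-1.567, -0.138, 0.138]
force: [1.2, -3.3, -1.2]
width: 0.212
```

Emit:
carry_out(steps=[0,0.005,-0.03,0,0,0,0.005,-0.03,0,0,0,0.005,-0.03,0,0])

```text
clock: 54.25
position: [0.5584, 0.2612, 0.1405]
ee_rot: [-1.566, -0.14, 0.14]
force: [1.9, 2.4, -2.5]
width: 0.214
```

Emit:
carry_out(steps=[0,0.005,-0.025,0,0,0,0.005,-0.025,0,0,0,0.005,-0.025,0,0])

```text
clock: 54.55
position: [0.559, 0.2581, 0.1405]
ee_rot: [-1.566, -0.14, 0.14]
force: [0.8, 3.6, -3.6]
width: 0.221
```

Emit:
carry_out(steps=[0,0.003,-0.02,0,0,0,0.003,-0.02,0,0,0,0.003,-0.02,0,0])

```text
clock: 54.85
position: [0.559, 0.258, 0.1406]
ee_rot: [-1.564, -0.141, 0.14]
force: [0.5, 9.6, -4.4]
width: 0.216
```

Emit:
carry_out(steps=[0,0.002,-0.01,0,0,0,0.002,-0.01,0,0])

```text
clock: 55.05
position: [0.559, 0.258, 0.1406]
ee_rot: [-1.562, -0.142, 0.141]
force: [0.0, 12.6, -5.6]
width: 0.219
```

Hard stop reached (position frozen, 12.6 N). Release, rise and check.

Emit:
carry_out(steps=[0.6,0,0,0,0,0.6,0,0,0,0,0.6,0,0,0,0,0.6,0,0,0,0,0.6,0,0,0,0,0.6,0,0,0.4,0,0.6,0,0,0.8,0,0.6,0,0,1,0,0.6,0,0,1,0])

```text
clock: 55.95
position: [0.5614, 0.255, 0.2442]
ee_rot: [-1.564, -0.143, 0.135]
force: [-0.1, 0.6, -0.3]
width: 0.599
```

Emit:
carry_out(steps=[0.6,-0.5,0.4,0,0,0.6,-0.9,0.8,0,0,0.6,-1,0.9,0,0,0.6,-1,0.9,0,0,0.6,-1,0.9,0,0])

```text
clock: 56.45
position: [0.4588, 0.3447, 0.2399]
ee_rot: [-1.567, -0.14, 0.141]
force: [0.9, -0.1, -0.3]
width: 0.603
```

Emit:
carry_out(steps=[0.6,-0.5,0.4,0,0,0.6,-0.9,0.8,0,0,0.6,-1,0.9,0,0,0.6,-1,0.9,0,0,0.6,-1,0.9,0,0])

```text
clock: 56.95
position: [0.3605, 0.4337, 0.2401]
ee_rot: [-1.568, -0.139, 0.139]
force: [0.5, -0.5, -0.5]
width: 0.603
```

```bash
python3 -c "
from h import *
state(17);a,d=load('top',17);b,_=load('side',17);cv2.imwrite('pics/c17.png',np.hstack([cv2.resize(x,(390,390),interpolation=2) for x in(a[195:285,175:290],b[120:220,260:360])])[...,::-1])
held('top',18,.090,RED);held('side',18,.09,RED);held('top',18,.122,YEL)
p0=load('top',0)[0]
P=cloud('top',d);m=RED(hsv(a))&(P[...,2]>.085)&(P[...,2]<.095);w=(P[m][:,:2]-C0)@np.c_[X,Y];print('slope of cover z along u,v',np.linalg.lstsq(np.c_[w,np.ones(len(w))],P[m][:,2],rcond=None)[0])"
```

```text
tool [0.3605 0.4337 0.2401] 100.14 w 0.603 t 56.95
top pocket z [ 86.4  91.6  96.9 116.7 124.4]
side pocket z [ 86.6  91.3  96.8 116.3 124.4]
top 331 u [-53.1 -51.2  52.   57.1] v [-23.4 -22.4  24.1  24.6]
top 310 u [-53.1 -50.9  52.3  57.1] v [-23.4 -22.5  23.9  24.6]
side 226 u [-55.  -51.9  48.9  56.6] v [-30.3 -24.   22.8  23.8]
side 221 u [-55.  -51.9  49.   56.6] v [-25.9 -23.3  22.8  23.8]
top 196 u [14.2 17.1 73.3 74.9] v [-13.4 -12.1  11.4  12.1]
top 188 u [14.2 17.2 73.4 74.9] v [-13.4 -12.1  11.5  12.1]
slope of cover z along u,v [0.00084866 0.00060828 0.09007026]
```

View pics/c17.png

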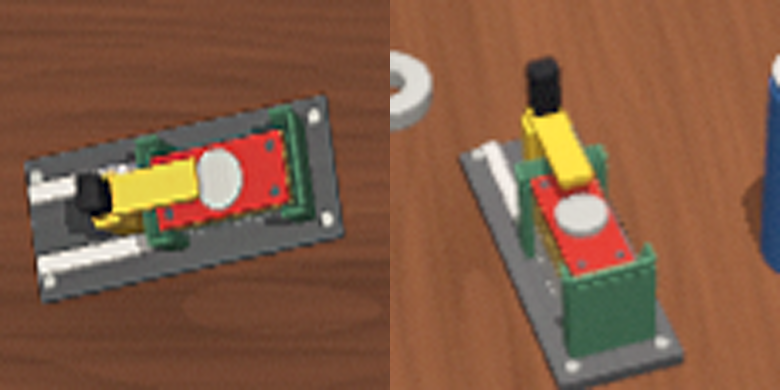

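The picture shows the keeper shut over the stack. Its tip is about 14–15 mm from the pocket's centre, and the cover is flat with its disc up. Handing in.

```bash
python3 -c "
from cell import arm
print(arm.sign_off())"
```

```text
the job is handed in; nothing more can be done
None
```

The job is handed in at about 57 s of the 210 s allowed, and my last checks found nothing out of place; the sign-off gives no verdict. I slid the keeper back to its stop, stacked the housing (chambers up), all three brass spacers and the red cover (disc up), and slid the keeper shut.

- **Stack height:** after each part the top of the stack read about 44, 56, 68 and 80 mm above the bench, and the cover's top face 90 mm, as the part sizes say. The cover's tilt measured about 0.001.
- **Centring:** the cover sits about 2 mm off the pocket's centre towards the keeper in the top view, within the 6 mm limit. I measured only the cover after release. The housing and spacers were set by the position of their visible end just before lowering, and they went in without side force.
- **Keeper:** it travelled about 70 mm and stopped hard (12.6 N, no movement). Its tip is 14–15 mm from the centre, so it is shut.
- **Disagreement:** the two cameras differed by about 2 mm in x and y. I trusted the top camera because the keeper's stop agreed with it.
- **Bystanders:** I saw none of them touched, but I did not measure each one's position again at the end.

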